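Bed the lids of the sample pots in the bench lid press

TASK

Sheep sample pots are standing about the bench (three or four of them): with the lid press's turntable turned fully to its loading stop, stand every pot upright and fully down in a collar of its own, then swing the turntable fully round to the stop under the press with all of them aboard and push the plunger fully down to its stop and hold it there a moment, so that the pad beds all the lids. Let the plunger rise, swing the turntable back to the loading stop with the pots still standing in their collars, and let go; leave the hammer, spanner, hoof pick and jam jar where they lie.

Things in the scene. Friction and masses are not known exactly. Their poses are not given: they have to be found in the camera images.
- lid_press: The grey steel lid press, fixed to the bench: a round foot, on it a plywood turntable 290 mm across, and to the +y side of the turntable (its own frame; it may stand turned) a column 165 mm high with an arm reaching back over the turntable and carrying the plunger. Origin: on the bench under the turntable's axis; z up. The column stands 185 to 225 mm from the turntable's axis along +y; the arm, 50 mm wide, spans z 135 to 165 mm and reaches in to 70 mm from the axis.
- axis (a point): The centre of the turntable's top face, on its upright axis, 26 mm above the bench; its axes are the press's own (they do not turn with the turntable).
- turntable (a joint): Turntable angle in rad, growing clockwise seen from above. 0 is the loading stop (collars on the side away from the press's pad, open above); 2.443 (140 degrees) is the stop under the press (collars beneath the pad). It turns between these two hard stops and stays, by friction (about 1 N at the post), wherever it is left. It may start at any angle.
- handle (a point): On the turntable's turning handle, a plain upright round wooden post 18 mm thick, 110 mm from the axis, which stands 48 mm above the turntable's top; this point is on its centre line 30 mm above that top (56 mm above the bench). The post is fixed to the turntable and turns with it; round, so it may turn in the fingers. Clear space all round it at every angle.
- knob_top (a point): Centre of the top of the plunger's black mushroom knob (48 mm across), 225 mm above the bench when up. The plunger's axis is upright, 97 mm from the turntable's axis towards the column. Pressed straight down; under it hangs an oblong plate 195 by 70 mm, along the press's x, with a soft pad whose underside is 101 mm above the bench when up.
- plunger (a joint): Plunger stroke in m: 0 up, 0.025 down on its stop. A spring brings it back up; it takes about 4 N to start and 9 N at the stop. At the stop the pad just meets the lids of pots that stand in the collars.
- place0 (a point): Centre of the floor of collar 0 on the turntable (moves with it), at the turntable's top face. Each collar is a grey upright ring 10 mm high, 43 mm inside, 48 mm outside; the four stand on a circle of 110 mm radius about the axis, 28 degrees apart in order 0 to 3 (53 mm between centres): grip pots here across the radius, not along the row. Any pot may stand in any collar.
- place1 (a point): Centre of the floor of collar 1 on the turntable (moves with it), at the turntable's top face. Each collar is a grey upright ring 10 mm high, 43 mm inside, 48 mm outside; the four stand on a circle of 110 mm radius about the axis, 28 degrees apart in order 0 to 3 (53 mm between centres): grip pots here across the radius, not along the row. Any pot may stand in any collar.
- place2 (a point): Centre of the floor of collar 2 on the turntable (moves with it), at the turntable's top face. Each collar is a grey upright ring 10 mm high, 43 mm inside, 48 mm outside; the four stand on a circle of 110 mm radius about the axis, 28 degrees apart in order 0 to 3 (53 mm between centres): grip pots here across the radius, not along the row. Any pot may stand in any collar.
- place3 (a point): Centre of the floor of collar 3 on the turntable (moves with it), at the turntable's top face. Each collar is a grey upright ring 10 mm high, 43 mm inside, 48 mm outside; the four stand on a circle of 110 mm radius about the axis, 28 degrees apart in order 0 to 3 (53 mm between centres): grip pots here across the radius, not along the row. Any pot may stand in any collar.
- pot0: A clear plastic sample pot with a white lid, a plain upright cylinder 38 mm across and 50 mm high, 60 g, bottom-heavy, standing loose on the bench at the start; may be absent. Origin: centre of its underside, z up its axis. All pots are alike.
- pot1: A clear plastic sample pot with a white lid, a plain upright cylinder 38 mm across and 50 mm high, 60 g, bottom-heavy, standing loose on the bench at the start; may be absent. Origin: centre of its underside, z up its axis. All pots are alike.
- pot2: A clear plastic sample pot with a white lid, a plain upright cylinder 38 mm across and 50 mm high, 60 g, bottom-heavy, standing loose on the bench at the start; may be absent. Origin: centre of its underside, z up its axis. All pots are alike.
- pot3: A clear plastic sample pot with a white lid, a plain upright cylinder 38 mm across and 50 mm high, 60 g, bottom-heavy, standing loose on the bench at the start; may be absent. Origin: centre of its underside, z up its axis. All pots are alike.
- hammer: Bystander: claw hammer with a red handle, 300 mm long, lying on the bench left of the press. Origin near its middle.
- spanner: Bystander: steel spanner, 200 mm long, lying flat beyond the press. Origin near its middle.
- hoof_pick: Bystander: yellow hoof pick, 145 mm long, lying flat near the robot on the left. Origin near its middle.
- jam_jar: Bystander: empty glass jam jar, 70 mm across and 95 mm high, standing beyond the pots. Origin: centre of its underside.
Not all that is in view belongs to the job. What is shaped like the pot1 but turquoise is not meant.

How it is judged:
By the outcome, as a careful person would: the job done as asked, in the order asked, and still so for the second after the job is handed in, with the robot touching nothing.
Of pot0, pot1, pot2, pot3 only 3 to 4 are there at a start; the rules pass over those that are not, and their reading is None.
At some moment in a run one of pot0, pot1, pot2, pot3 may be knocked a few centimetres aside while the robot is not near it.
Once in a run the grip may slacken for a moment while it holds something.
It also fails if it takes over 184 s, if anything falls off the work surface, if the arm or the gripper's body presses on something with over 40 N, if the wrist force passes 120 N, or if a joint passes its speed limit or range.

ROBOT

A 6-joint arm with a two-finger parallel gripper is mounted at the origin on the work surface. World frame = base frame: x ahead of the robot, y to its left, z up, the work surface at z = 0. Lengths are in mm, angles in rad, forces in N, time in s.
With the tool pointing down it reaches from about 375 to 975 mm from the base axis. Payload 3.8 kg.
Tool frame: the origin (TCP) lies midway between the tips of the shut fingers; the grasp point (between the pads) lies 19 mm behind it; z points along the fingers, y is the line along which they close (so a half turn about z gives the same grasp; the last joint's range is limited). The gripper opens to 85 mm and grips with 20 to 120 N. Pads are 22 mm wide; open, the fingers measure 114 mm over their backs; the gripper's body (76 mm by 85 mm) begins 54 mm behind the grasp point. The pads swing forward as they close: fully open they stand 13 mm farther back than shut.
Start: joints at [1.225, 0.264, 1.604, -0, 1.274, -0.037], TCP at [205.141, 643.067, 231.28] pointing down, gripper open.
Joint ranges: [-2.63, 2.63], [-0.94, 2.18], [0.31, 2.57], [-1.31, 4.45], [0, 2.66], [-2.55, 2.55]. Speed limits (rad/s): [2.57, 2.57, 3.14, 3.14, 3.14, 3.14].

INTERFACE

Orientations are given as a unit quaternion [w, x, y, z].
In Python, from cell import arm gives the robot as it stands.
- The arm moves only by the tool carry_out, never from a script. Its argument "deltas" is one flat list of numbers, 7 for each row, row after row: the turn, a rotation vector about the world's x, y, z in rad, then the shift along the world's x, y, z in m, then the opening, from 0 (shut) to 1 (fully open). In form: [ax, ay, az, x, y, z, grip, ax, ay, az, x, y, z, grip, ...]. A call has 1 to 10 rows; each row is the pose to reach, as a shift and turn from the pose commanded when the call began; what a row does not reach only later rows make up. A row lasts 1/10 s, in which the tool goes at most 50 mm and 8.59 degrees, less where a joint would pass 70% of its speed; a pose out of reach is approached as far as the arm can. A call with a gripper value outside its range is refused whole. The fingers move at their own pace and stop on an object; "newtons" is the grip in N (left out, the last holds). Time passes only in rows, so rows that repeat a pose let the fingers close. It gives the time, the measured TCP pose, the force, the opening and the grip force at its end, in the units of the state.
- arm.get_state(): the state, without advancing time (a new reading comes with each control period).
- arm.capture(name): name is "side" or "top"; returns (picture, depth): 384x512x3 uint8, red, green, blue; 384x512 float32, mm along the optical axis (not along the pixel's ray), 0 where there is no reading.
- arm.camera_info(name): a dict with "mtx" (3x3 intrinsics, pixels), "k1" (the pictures are not rectified: a ray, as slopes to the right and down, at radius r is drawn at 1 + k1 r^2 times it, then the intrinsics apply), "cam_to_world" (4x4, takes a point from camera to world coordinates). Camera axes: x right, y down, z forward; pixel columns grow to the right and rows downward; lengths in mm; the calibration is good to about 2 mm. A picture is of the moment at which its call begins. camera_info takes no time and is no camera call.
- arm.job_done(): hands the job in; it is judged then, once.
The state is a dict: "time_s": time; "qpos": joint angles; "joint_vel": joint speeds; "joint_efforts": joint torques, N m; "tool_pos": TCP position; "orientation": TCP orientation; "ft_force": force on the tool from outside, world axes, zero at the start; "torque": the same for the moment, N m; "grip_width": finger opening in mm; "finger_force": force on a finger pad.
Only numpy, scipy, OpenCV 4.12 (cv2) and the standard library are available. Lean on these libraries where they do the work, as an engineer would, in place of code of your own. Each camera call takes 0.05 s, during which the arm holds its last target. There are 200 camera calls.

## Working session

There is one attempt and no reset: what is moved stays moved. The work goes in short steps, Python scripts to look and compute and a tool call to move; the robot and the scene stay as the last step left them, time stands still between calls to the robot, and variables do not carry over. Pictures are saved under pics/ and viewed, at most 14 in all, crops included, and the job is handed in when it is done.

Besides the shell and the picture viewer there is one more tool, called after "Emit:" as a command line: name --argument value ..., lists and objects as JSON in quotes. carry_out: Moves the arm, as the interface text tells. Its arguments: {"type":"object","properties":{"deltas":{"type":"array"},"newtons":{"type":"number"}},"required":["deltas"]}

```bash
mkdir -p pics; ls; cat > h.py <<'E'
import numpy as np, cv2
from cell import arm
def cap(n,name=None):
    im,d=arm.capture(n)
    if name: cv2.imwrite('pics/'+name,im[:,:,::-1])
    return im,d
def rays(n,uv):
    c=arm.camera_info(n);K=np.array(c['mtx'],float)
    p=np.asarray(uv,float).reshape(-1,1,2)
    return cv2.undistortPoints(p,K,np.array([c['k1'],0,0,0,0.])).reshape(-1,2),np.array(c['cam_to_world'],float)
def at_z(n,uv,z):
    r,T=rays(n,uv);d=np.c_[r,np.ones(len(r))]@T[:3,:3].T;o=T[:3,3]
    return o+d*((z-o[2])/d[:,2:3])
def cloud(n,d):
    v,u=np.mgrid[0:384,0:512];r,T=rays(n,np.c_[u.ravel(),v.ravel()])
    P=np.c_[r,np.ones(len(r))]*d.reshape(-1,1)
    return (P@T[:3,:3].T+T[:3,3]).reshape(384,512,3)
E
python3 - <<'E'
from h import *
for n in('top','side'):
    im,d=cap(n,n+'0.png');c=arm.camera_info(n);print(n,c)
    np.save(n+'0.npy',d)
print(arm.get_state())
E
```

```text
pics
top {'mtx': array([[350.09925768,   0.        , 248.76288499],
       [  0.        , 350.09925768, 196.51755171],
       [  0.        ,   0.        ,   1.        ]]), 'k1': -0.08986009888592421, 'cam_to_world': array([[ 2.11113267e-02, -9.98077474e-01,  5.82723504e-02,
         4.36383325e+02],
       [-9.99777071e-01, -2.10552685e-02,  1.57589512e-03,
         9.87695459e+01],
       [-3.45925434e-04, -5.82926291e-02, -9.98299479e-01,
         1.22309613e+03],
       [ 0.00000000e+00,  0.00000000e+00,  0.00000000e+00,
         1.00000000e+00]])}
side {'mtx': array([[468.63072704,   0.        , 267.25313498],
       [  0.        , 468.63072704, 194.47848596],
       [  0.        ,   0.        ,   1.        ]]), 'k1': -0.039629485995707335, 'cam_to_world': array([[ 9.99088761e-01, -2.11121497e-02,  3.70934594e-02,
         4.59495573e+02],
       [-4.26278482e-02, -5.36852541e-01,  8.42598491e-01,
        -1.17168531e+03],
       [ 2.12465247e-03, -8.43411896e-01, -5.37263305e-01,
         9.77393756e+02],
       [ 0.00000000e+00,  0.00000000e+00,  0.00000000e+00,
         1.00000000e+00]])}
{'time_s': 0.1, 'qpos': array([ 1.22513223e+00,  2.64715783e-01,  1.60522559e+00,  1.28691026e-06,
        1.27369948e+00, -3.68890347e-02]), 'joint_vel': array([-0.00019852, -0.00298529, -0.00358371, -0.00078967, -0.00028382,
       -0.00016261]), 'joint_efforts': array([ 7.54408338e-04, -5.16703427e+01, -3.68589163e+01, -4.88739342e-07,
        6.16020159e-03,  1.91563561e-05]), 'tool_pos': array([204.89977849, 642.4635717 , 230.06733307]), 'orientation': array([-1.95298077e-04,  1.53775052e-01,  9.88105351e-01, -1.00530681e-03]), 'ft_force': array([-1.14591762, -0.45673556,  0.4736065 ]), 'torque': array([-0.00545944,  0.03817825,  0.01665309]), 'finger_force': 0.0, 'grip_width': 85.57210253474574}
```

View pics/top0.png

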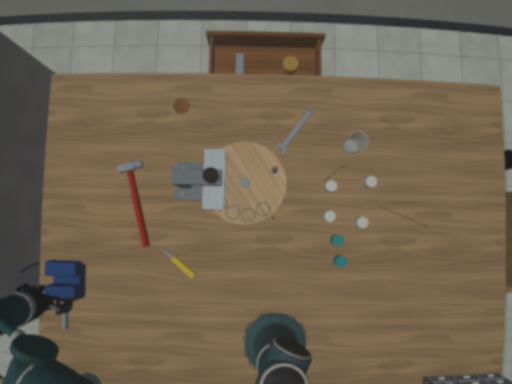

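View pics/side0.png

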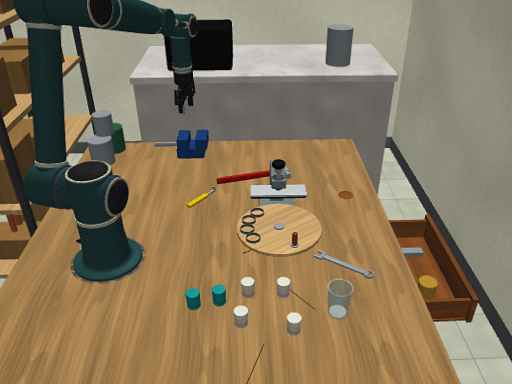

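Top view: four white pots at about (331,186), (371,182), (330,216), (362,223); the turquoise ones at (337,240) and (340,261) are decoys. The press's turntable is at (247,183) with its handle at (275,170), collars at (232,212), (248,214), (263,209), and its column to the left.

```bash
cat >> h.py <<'E'
def pots(n='top',z=50):
    im,d=cap(n);P=cloud(n,d);hs=cv2.cvtColor(im,cv2.COLOR_RGB2HSV)
    m=((hs[:,:,1]<60)&(hs[:,:,2]>150)).astype(np.uint8)
    k,l,s,c=cv2.connectedComponentsWithStats(m)
    out=[]
    for i in range(1,k):
        if 40<s[i,4]<400:
            w=at_z(n,[c[i]],z)[0]
            zz=np.median(P[l==i][:,2])
            if 0<w[0]<1000 and abs(w[1])<800: out.append((c[i].round(1),s[i,4],w.round(1)[:2],zz.round(1)))
    return out
E
python3 - <<'E'
from h import *
for p in pots(): print(*p)
im=cv2.imread('pics/top0.png');d=np.load('top0.npy');P=cloud('top',d)
def med(m): q=P[m];return q.mean(0).round(1),len(q),np.ptp(q,axis=0).round(1)
x,y,z=P[...,0],P[...,1],P[...,2]
v,u=np.mgrid[0:384,0:512]
reg=(u>160)&(u<300)&(v>130)&(v<235)
for lo,hi in((215,235),(150,180),(105,130),(60,85)):
    m=reg&(z>lo)&(z<hi);print(lo,med(m))
    if m.sum()>30: print(cv2.minAreaRect(P[m][:,:2].astype(np.float32)))
m=reg&(z>18)&(z<33)
# edge circle fit
e=P[m]; h=cv2.convexHull(e[:,:2].astype(np.float32))
print(cv2.minEnclosingCircle(e[:,:2].astype(np.float32)))
hv=h[:,0].astype(float)
from scipy.optimize import least_squares
f=least_squares(lambda p:np.hypot(hv[:,0]-p[0],hv[:,1]-p[1])-145,[*e.mean(0)[:2]],loss='soft_l1');print(f.x)
print('hub',at_z('top',[[244,183]],28),'handle',at_z('top',[[275,170]],74))
print('collars',at_z('top',[[232,212],[248,214],[263,209]],36))
cv2.imwrite('pics/c.png',cv2.resize(im[130:235,160:300],None,fx=5.5,fy=5.5,interpolation=cv2.INTER_CUBIC))
E
```

```text
[214.8 158.5] 295 [631.3 218.1] 114.4
[371.  180.9] 68 [ 566.7 -314.3] 49.1
[331.1 185.1] 71 [ 549.4 -176.8] 49.6
[212.8 197.2] 390 [499.9 221.5] 114.3
[329.7 215.9] 79 [ 445.2 -172.8] 49.2
[362.4 221.9] 77 [ 427.1 -284.9] 49.2
215 (array([555.6, 214.3, 223.4]), 205, array([43.9, 43.6, 13.9]))
((556.100830078125, 214.84710693359375), (43.88998031616211, 43.52785110473633), 1.1229947805404663)
150 (array([554.6, 275.7, 163.8]), 641, array([ 51.3, 153.8,  20.1]))
((556.9945678710938, 264.17047119140625), (153.81541442871094, 50.50180435180664), 89.32320404052734)
105 (array([552.9, 213.7, 114.3]), 1014, array([195.5, 157.9,  20.7]))
((557.1575317382812, 257.8111572265625), (157.03720092773438, 195.16822814941406), 88.71289825439453)
60 (array([582.3,  88.9,  72.7]), 33, array([ 74.1, 326. ,  21.5]))
((568.1198120117188, 172.2237548828125), (16.677690505981445, 332.42864990234375), 11.14564323425293)
((551.5345458984375, 156.66358947753906), 183.68898010253906)
[555.08933771 118.90908116]
hub [[552.20093888 117.95788691  28.        ]] handle [[593.07617258  15.72434165  74.        ]]
collars [[451.92833326 156.33257741  36.        ]
 [446.31377403 101.97475162  36.        ]
 [464.31215145  51.49113406  36.        ]]
```

View pics/c.png

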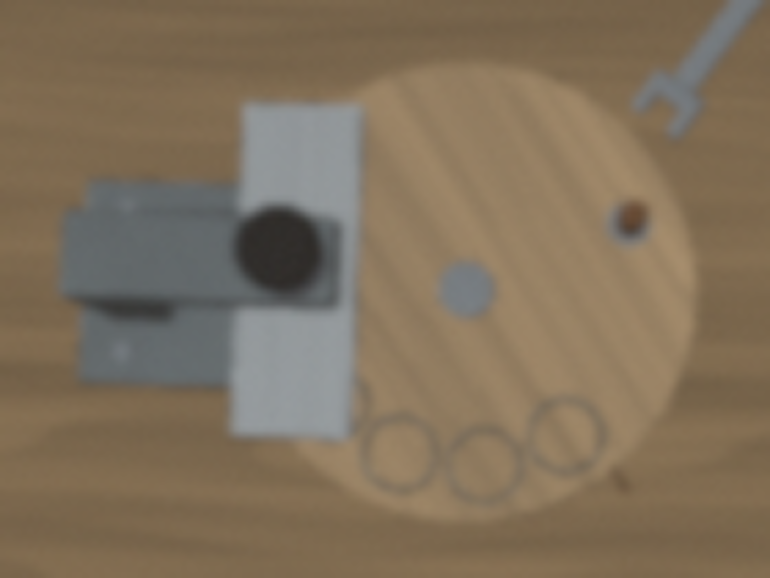

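Emit:
carry_out --deltas '[0, 0, 0, 0, 0, 0.05, 1, 0, 0, 0, 0.02, -0.03, 0.07, 1, 0, 0, 0, 0.2, -0.32, 0.07, 1, 0, 0, 0, 0.2, -0.32, 0.07, 1, 0, 0, 0, 0.2, -0.32, 0.07, 1, 0, 0, 0, 0.2, -0.32, 0.07, 1, 0, 0, 0, 0.2, -0.32, 0.07, 1, 0, 0, 0, 0.2, -0.32, 0.07, 1, 0, 0, 0, 0.2, -0.32, 0.07, 1, 0, 0, 0, 0.2, -0.32, 0.07, 1]' --newtons 30

```text
time_s: 1.15
tool_pos: [407.2, 319.0, 301.1]
orientation: [0.001, 0.157, 0.988, -0.001]
ft_force: [0.3, 0.3, -0.2]
grip_width: 85.6
finger_force: 0.0
```

Emit:
carry_out --deltas '[0, 0, 0, 0.191, -0.307, 0, 1, 0, 0, 0, 0.191, -0.307, 0, 1, 0, 0, 0, 0.191, -0.307, 0, 1, 0, 0, 0, 0.191, -0.307, 0, 1, 0, 0, 0, 0.191, -0.307, 0, 1, 0, 0, 0, 0.191, -0.307, 0, 1, 0, 0, 0, 0.191, -0.307, 0, 1, 0, 0, 0, 0.191, -0.307, 0, 1, 0, 0, 0, 0.191, -0.307, 0, 1, 0, 0, 0, 0.191, -0.307, 0, 1]'

```text
time_s: 2.15
tool_pos: [595.6, 17.4, 300.8]
orientation: [-0.001, 0.154, 0.988, 0.0]
ft_force: [-0.6, 0.6, -0.8]
grip_width: 85.4
finger_force: 0.0
```

```bash
python3 - <<'E'
from h import *
for i in range(3): print(arm.get_state()['tool_pos'],arm.get_state()['time_s']); arm.capture('top')
for p in pots(): print(*p)
im=cv2.imread('pics/top0.png')
print('handle',at_z('top',[[274.9,169.1]],74),'hub',at_z('top',[[244.9,182.7]],28))
print('decoys',at_z('top',[[337,240],[340,261]],50),'jar',at_z('top',[[356,142]],60))
E
```

```text
[595.55477042  17.41064208 300.79125898] 2.15
[595.42005954  17.84075389 301.04889761] 2.2
[595.3769785   17.97189178 301.21794433] 2.25
[58.4 57.1] 247 [993.1 796.6] -750.9
[204.2  60.4] 139 [977.5 266.3] -750.7
[327.9  60.3] 206 [ 988.6 -166.5] -751.9
[472.3  72.1] 351 [ 973.6 -700.1] -751.6
[371.4 181. ] 100 [ 566.6 -315.6] 48.9
[264.7 193.9] 45 [514.8  47.3] 684.2
[362.6 221.8] 108 [ 427.4 -285.3] 49.3
[290.6 239.1] 48 [365.2 -42.2] 730.2
handle [[596.0656939   16.10228801  74.        ]] hub [[553.29816337 114.89612412  28.        ]]
decoys [[ 364.96202727 -198.52102538   50.        ]
 [ 294.88385885 -209.64939504   50.        ]] jar [[ 697.32485767 -259.48811163   60.        ]]
```

Emit:
carry_out --deltas '[0, 0, 0, 0, 0, -0.259, 1, 0, 0, 0, 0, 0, -0.259, 1, 0, 0, 0, 0, 0, -0.259, 1, 0, 0, 0, 0, 0, -0.259, 1, 0, 0, 0, 0, 0, -0.259, 1, 0, 0, 0, 0, 0, -0.259, 1, 0, 0, 0, 0, 0, -0.259, 0, 0, 0, 0, 0, 0, -0.259, 0, 0, 0, 0, 0, 0, -0.259, 0, 0, 0, 0, 0, 0, -0.259, 0]'

```text
time_s: 3.35
tool_pos: [598.6, 16.1, 45.5]
orientation: [0.003, 0.154, 0.988, 0.0]
ft_force: [-0.4, -0.1, 0.7]
grip_width: 28.0
finger_force: 0.0
```

Emit:
carry_out --deltas '[0, 0, 0, 0, 0, 0, 0, 0, 0, 0, 0, 0, 0, 0, 0, 0, 0, 0, 0, 0, 0, 0, 0, 0, 0.0136, 0.0066, 0, 0, 0, 0, 0, 0.0293, 0.0176, 0, 0, 0, 0, 0, 0.0429, 0.0312, 0, 0, 0, 0, 0, 0.0539, 0.0469, 0, 0, 0, 0, 0, 0.0606, 0.0607, 0, 0, 0, 0, 0, 0.0649, 0.0734, 0, 0, 0, 0, 0, 0.0649, 0.0734, 0, 0]'

```text
time_s: 4.35
tool_pos: [665.5, 90.3, 44.9]
orientation: [0.004, 0.153, 0.988, 0.001]
ft_force: [7.5, -0.6, 1.2]
grip_width: 16.6
finger_force: 30.2
```

Emit:
carry_out --deltas '[0, 0, 0, 0.001, 0.005, 0, 0, 0, 0, 0, 0.002, 0.01, 0, 0, 0, 0, 0, 0.002, 0.01, 0, 0, 0, 0, 0, 0.002, 0.01, 0, 0]'

```text
time_s: 4.75
tool_pos: [666.4, 95.1, 44.8]
orientation: [0.004, 0.153, 0.988, -0.002]
ft_force: [4.4, -13.9, 4.4]
grip_width: 17.3
finger_force: 30.7
```

Emit:
carry_out --deltas '[0, 0, 0, 0, -0.004, 0, 0, 0, 0, 0, 0, -0.004, 0, 1, 0, 0, 0, 0, -0.004, 0, 1, 0, 0, 0, 0, -0.004, 0, 1, 0, 0, 0, 0, -0.004, 0, 1, 0, 0, 0, 0, -0.004, 0, 1, 0, 0, 0, 0, -0.004, 0.05, 1, 0, 0, 0, 0, -0.004, 0.1, 1, 0, 0, 0, 0, -0.004, 0.15, 1, 0, 0, 0, 0, -0.004, 0.16, 1]'

```text
time_s: 5.75
tool_pos: [667.3, 96.2, 211.0]
orientation: [0.006, 0.154, 0.988, 0.002]
ft_force: [1.0, -0.0, 0.4]
grip_width: 85.5
finger_force: 0.0
```

Emit:
carry_out --deltas '[0, 0, 0.33, -0.218, -0.2685, 0.0, 1, 0, 0, 0.33, -0.218, -0.2685, 0.0, 1, 0, 0, 0.33, -0.218, -0.2685, 0.0, 1, 0, 0, 0.33, -0.218, -0.2685, 0.0, 1, 0, 0, 0.33, -0.218, -0.2685, 0.0, 1, 0, 0, 0.33, -0.218, -0.2685, 0.0, 1, 0, 0, 0.33, -0.218, -0.2685, 0.0, 1, 0, 0, 0.33, -0.218, -0.2685, 0.0, 1, 0, 0, 0.33, -0.218, -0.2685, 0.0, 1, 0, 0, 0.33, -0.218, -0.2685, 0.0, 1]'

```text
time_s: 6.75
tool_pos: [445.5, -172.4, 202.1]
orientation: [0.0, -0.011, 1.0, 0.0]
ft_force: [0.0, -0.4, -0.8]
grip_width: 85.4
finger_force: 0.0
```

```bash
python3 - <<'E'
from h import *
ims=[cap('top')[0].astype(float) for _ in range(4)];im=np.mean(ims,0)[:,:,::-1].astype(np.uint8)
s=cap('side','side1.png')[0][:,:,::-1]
a=cv2.resize(im[130:235,190:300],None,fx=5,fy=5,interpolation=cv2.INTER_CUBIC)
cv2.imwrite('pics/top1f.png',im)
cv2.imwrite('pics/c2.png',a)
print(pots()); 
st=arm.get_state();print(st['tool_pos'],st['orientation'])
E
```

```text
[(array([215.1, 158.3]), np.int32(361), array([632. , 217.4]), np.float64(114.1)), (array([370.9, 179.4]), np.int32(55), array([ 571.9, -313.7]), np.float64(49.0)), (array([331.2, 185.2]), np.int32(94), array([ 549., -177.]), np.float64(49.1))]
[ 445.56423437 -172.23470218  202.14161307] [-1.18980981e-04 -1.14693958e-02  9.99934211e-01  1.09273064e-04]
```

View pics/c2.png

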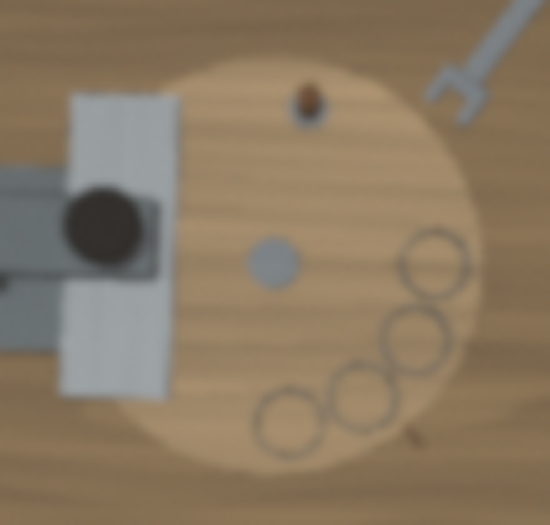

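All four collars are visible at the loading stop: crop (434,265), (416,340), (363,397), (289,423), with the handle at (310,97) and hub at (273,263).

```bash
cat > col.py <<'E'
from h import *
from scipy.optimize import least_squares,minimize
from scipy.ndimage import map_coordinates
def px(x,y): return [190+(x+.5)/5-.5,130+(y+.5)/5-.5]
W=at_z('top',[px(434,265),px(416,340),px(363,397),px(289,423)],36)[:,:2]
print(W.round(1).tolist(),'hub',at_z('top',[px(273,263)],30),'handle',at_z('top',[px(310,92)],74))
k=np.arange(4)
def model(p,r=110): t=p[2]-k*np.deg2rad(28);return p[:2][None]+r*np.c_[np.cos(t),np.sin(t)]
f=least_squares(lambda p:(model(p)-W).ravel(),[555,118,np.deg2rad(271)])
print(f.x[:2],np.rad2deg(f.x[2]),model(f.x).round(1).tolist(),f.fun.round(1))
# refine on darkness of ring tops
im=cv2.imread('pics/top1f.png').astype(float).sum(2)
c=arm.camera_info('top');K=c['mtx'];T=np.array(c['cam_to_world'])
def proj(P):
    q=(P-T[:3,3])@T[:3,:3];q=q[:,:2]/q[:,2:];r2=(q**2).sum(1,keepdims=True);q=q*(1+c['k1']*r2)
    return q*K[0,0]+[K[0,2],K[1,2]]
a=np.linspace(0,2*np.pi,60,endpoint=False);ring=np.c_[np.cos(a),np.sin(a)]*22.75
hp=cv2.GaussianBlur(im,(0,0),6)
res=im-hp
def cost(p):
    m=model(p);P=np.concatenate([np.c_[m[i]+ring,np.full(60,36.)] for i in range(4)])
    uv=proj(P);return map_coordinates(res,[uv[:,1],uv[:,0]],order=1).mean()
b=minimize(cost,f.x,method='Nelder-Mead',options=dict(initial_simplex=f.x+np.array([[0,0,0],[3,0,0],[0,3,0],[0,0,.03]])))
print(cost(f.x),b.fun,b.x[:2],np.rad2deg(b.x[2]),model(b.x).round(1).tolist())
E
python3 col.py
```

```text
[[555.1, 7.5], [503.7, 18.9], [464.3, 54.2], [445.6, 104.0]] hub [[554.77039005 117.30190604  30.        ]] handle [[664.99378076  94.57196357  74.        ]]
[554.46591361 116.87770209] 270.62691903092974 [[555.7, 6.9], [503.9, 19.2], [464.0, 54.4], [445.2, 104.2]] [ 0.5 -0.6  0.2  0.3 -0.3  0.2 -0.4  0.2]
-16.710244517682483 -16.825821958745163 [554.39421623 117.31000543] 270.7929259815105 [[555.9, 7.3], [504.1, 19.5], [464.1, 54.5], [445.2, 104.3]]
```

Emit:
carry_out --deltas '[0, 0, 0, 0, 0, -0.186, 1, 0, 0, 0, 0, 0, -0.186, 1, 0, 0, 0, 0, 0, -0.186, 1, 0, 0, 0, 0, 0, -0.186, 1, 0, 0, 0, 0, 0, -0.186, 1, 0, 0, 0, 0, 0, -0.186, 0, 0, 0, 0, 0, 0, -0.186, 0, 0, 0, 0, 0, 0, -0.186, 0, 0, 0, 0, 0, 0, -0.186, 0, 0, 0, 0, 0, 0, -0.186, 0]' --newtons 40

```text
time_s: 8.05
tool_pos: [447.4, -174.1, 19.0]
orientation: [0.002, -0.011, 1.0, -0.001]
ft_force: [0.1, 0.7, 7.4]
grip_width: 37.1
finger_force: 29.4
```

Emit:
carry_out --deltas '[0, 0, 0, 0, 0, 0, 0, 0, 0, 0, 0, 0, 0, 0, 0, 0, 0, 0, 0, 0, 0]'

```text
time_s: 8.35
tool_pos: [447.5, -174.1, 19.0]
orientation: [0.002, -0.011, 1.0, -0.001]
ft_force: [-0.3, 0.1, 8.0]
grip_width: 37.2
finger_force: 39.2
```

Emit:
carry_out --deltas '[0, 0, 0, 0, 0, 0.05, 0, 0, 0, 0, 0, 0, 0.1, 0, 0, 0, -0.009, 0.1107, 0.18, 0.1, 0, 0, 0, -0.009, 0.1107, 0.18, 0.1, 0, 0, 0, -0.009, 0.1107, 0.18, 0.1, 0, 0, 0, -0.009, 0.1107, 0.18, 0.1, 0, 0, 0, -0.009, 0.1107, 0.18, 0.1, 0, 0, 0, -0.009, 0.1107, 0.18, 0.1, 0, 0, 0, -0.009, 0.1107, 0.18, 0.1, 0, 0, 0, -0.009, 0.1107, 0.18, 0.1, 0]'

```text
time_s: 9.35
tool_pos: [554.7, 5.6, 116.2]
orientation: [-0.0, -0.005, 1.0, -0.0]
ft_force: [0.1, -0.1, -1.8]
grip_width: 36.9
finger_force: 40.6
```

```bash
python3 - <<'E'
from h import *
st=arm.get_state();print(st['tool_pos'],st['grip_width'],st['ft_force'])
s=cap('side','side2f.png')[0][:,:,::-1]
cv2.imwrite('pics/s2.png',cv2.resize(s[140:280,210:350],None,fx=4,fy=4,interpolation=cv2.INTER_CUBIC))
E
```

```text
[554.68996851   5.58862498 116.15314624] 36.93589792496843 [ 0.10183864 -0.12164152 -1.75759093]
```

View pics/s2.png

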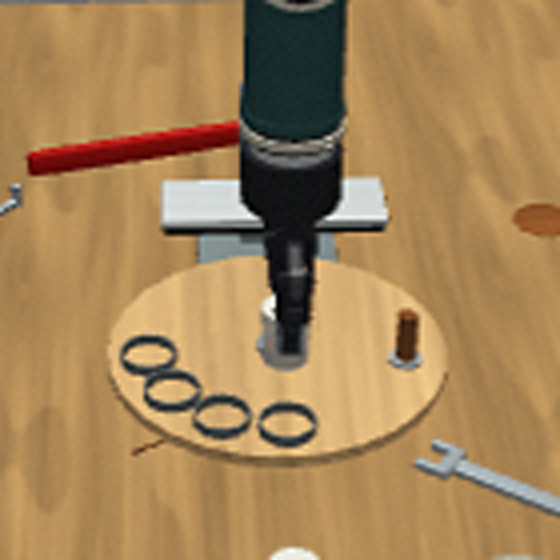

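The pot is held upright at crop (285,340), with the collars at (150,355), (172,390), (222,415), (287,425). I'm lowering to just above the collar next.

Emit:
carry_out --deltas '[0, 0, 0, 0, 0, -0.05, 0, 0, 0, 0, 0, 0, -0.05, 0, 0, 0, 0, 0, 0, -0.05, 0, 0, 0, 0, 0, 0, -0.05, 0]'

```text
time_s: 9.8
tool_pos: [556.7, 6.3, 67.8]
orientation: [0.001, -0.006, 1.0, -0.0]
ft_force: [1.1, -0.0, -0.9]
grip_width: 36.9
finger_force: 40.6
```

```bash
cat >> h.py <<'E'
def proj(n,P):
    c=arm.camera_info(n);T=np.array(c['cam_to_world'],float);q=(np.atleast_2d(P)-T[:3,3])@T[:3,:3];q=q[:,:2]/q[:,2:]
    q=q*(1+c['k1']*(q**2).sum(1,keepdims=True));return q*c['mtx'][0,0]+[c['mtx'][0,2],c['mtx'][1,2]]
E
python3 - <<'E'
from h import *
st=arm.get_state();print(st['tool_pos'],st['grip_width'],st['ft_force'])
s=cap('side')[0][:,:,::-1]
a=np.linspace(0,2*np.pi,200);R=np.c_[np.cos(a),np.sin(a)]
u0,v0=245,200
big=cv2.resize(s[v0:v0+70,u0:u0+80],None,fx=8,fy=8,interpolation=cv2.INTER_CUBIC)
def draw(c,r,z,col):
    uv=proj('side',np.c_[c+R*r,np.full(200,z)]);cv2.polylines(big,[((uv-[u0,v0]+.5)*8).astype(np.int32)],True,col,1)
draw(np.array([555.9,7.2]),24,36,(0,255,0))
t=st['tool_pos']
draw(t[:2]+[-2.3,1.3],19,t[2]-19,(0,0,255)); draw(t[:2]+[-2.3,1.3],19,t[2]+31,(255,0,0))
cv2.imwrite('pics/s3.png',big)
E
```

```text
[556.66448973   6.26880564  67.79028374] 36.94747671657114 [ 1.0915699  -0.01599301 -0.92484966]
```

View pics/s3.png

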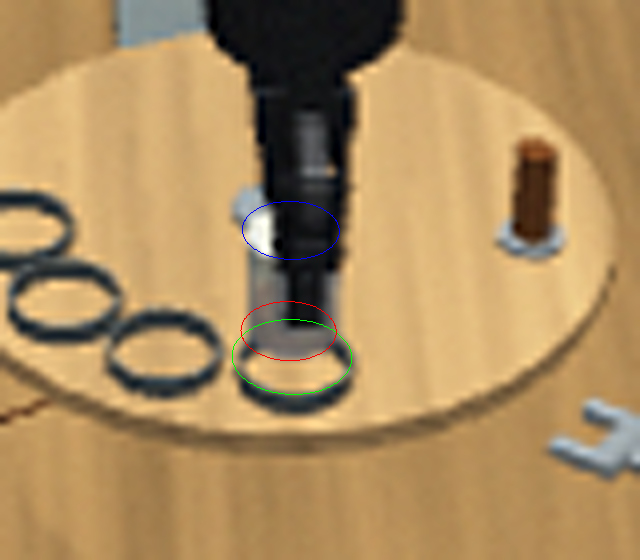

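Side crop: the pot bottom (centre ≈293,345) is about 1 mm left of the ring centre (≈296,375), so I'm lowering slowly.

Emit:
carry_out --deltas '[0, 0, 0, 0.0005, 0, -0.006, 0, 0, 0, 0, 0.0005, 0, -0.012, 0, 0, 0, 0, 0.0005, 0, -0.016, 0, 0, 0, 0, 0.0005, 0, -0.02, 0, 0, 0, 0, 0.0005, 0, -0.024, 0, 0, 0, 0, 0.0005, 0, -0.024, 0]'

```text
time_s: 10.45
tool_pos: [557.4, 7.1, 45.0]
orientation: [0.001, -0.006, 1.0, -0.0]
ft_force: [-5.1, -0.7, 15.8]
grip_width: 37.1
finger_force: 42.2
```

Emit:
carry_out --deltas '[0, 0, 0, 0, 0, 0.001, 1, 0, 0, 0, 0, 0, 0.002, 1, 0, 0, 0, 0, 0, 0.002, 1, 0, 0, 0, 0, 0, 0.002, 1, 0, 0, 0, 0, 0, 0.04, 1, 0, 0, 0, 0, 0, 0.08, 1, 0, 0, 0, 0, 0, 0.1, 1, 0, 0, 0, 0, 0, 0.1, 1]'

```text
time_s: 11.25
tool_pos: [559.3, 6.9, 146.2]
orientation: [0.004, -0.006, 1.0, -0.0]
ft_force: [0.8, 0.2, 0.6]
grip_width: 85.4
finger_force: 0.0
```

Emit:
carry_out --deltas '[0, 0, -0.489, -0.0095, -0.1832, 0, 1, 0, 0, -0.489, -0.0095, -0.1832, 0, 1, 0, 0, -0.489, -0.0095, -0.1832, 0, 1, 0, 0, -0.489, -0.0095, -0.1832, 0, 1, 0, 0, -0.489, -0.0095, -0.1832, 0, 1, 0, 0, -0.489, -0.0095, -0.1832, 0, 1]'

```text
time_s: 11.85
tool_pos: [545.6, -176.5, 140.4]
orientation: [-0.001, 0.237, 0.972, 0.0]
ft_force: [-0.1, 0.3, -1.0]
grip_width: 85.3
finger_force: 0.0
```

```bash
python3 - <<'E'
from h import *
st=arm.get_state();print(st['tool_pos'],st['orientation'],st['grip_width'])
for p in pots(): print(*p)
for p in pots('side'): print('s',*p)
for p in pots('side',76): print('s76',*p)
t=cap('top')[0][:,:,::-1];s=cap('side')[0][:,:,::-1]
cv2.imwrite('pics/b4.png',np.hstack([cv2.resize(t[130:280,200:400],None,fx=2,fy=2),cv2.resize(s[170:345,170:370],None,fx=2,fy=2)[:300]]))
E
```

```text
[ 545.58516666 -176.49548519  140.43516561] [-1.46125660e-03  2.37006355e-01  9.71506917e-01  4.04272652e-04] 85.33961208276139
[125.3  62.3] 369 [969.8 546. ] -751.1
[204.   61.6] 90 [973.  266.6] -750.1
[390.   67.6] 369 [ 971.4 -388.6] -751.2
[215.4 158.8] 398 [630.4 216.1] 114.2
[277.4 180.9] 106 [559.7   5.3] 74.8
[330.8 185.8] 83 [ 547.1 -175.8] 48.7
s [259.7 189.8] 220 [496.5 316.1] 114.9
s [302.5 189.4] 66 [657.3 313.2] 114.5
s [263.8 201.6] 51 [508.9 235.4] 12.2
s [411.8 250. ] 103 [960.5 -57.1] -121.2
s [343.5 263.3] 221 [ 735.8 -109.9] 6.8
s [283.  281.2] 98 [ 548.7 -179.6] 49.7
s [240.3 310.6] 124 [ 427.4 -288. ] 49.8
s [337.2 310.9] 184 [ 684.8 -299.8] 31.8
s [293.9 317.6] 138 [ 567.6 -318.2] 49.3
s76 [259.7 189.8] 220 [495.5 274.4] 115.3
s76 [302.5 189.4] 66 [651.7 271.6] 114.6
s76 [263.4 201.7] 47 [506.4 195.6] 12.1
s76 [411.8 250. ] 103 [946.4 -88.3] -121.5
s76 [343.3 263.1] 219 [ 727.6 -139.2] 6.9
s76 [283.  281.2] 98 [ 546.2 -207.5] 50.1
s76 [339.8 286.9] 68 [ 700.2 -236.6] 94.0
s76 [240.3 310.6] 124 [ 428.3 -312.7] 49.4
s76 [337.2 310.9] 183 [ 678.4 -324.4] 31.2
s76 [293.9 317.6] 138 [ 564.5 -342.1] 49.6
```

View pics/b4.png

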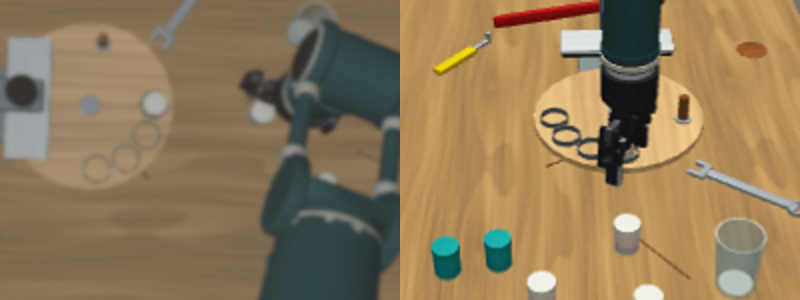

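Pot 1 stands in collar 0 (top crop 155,103), its lid at about 75 mm, so it is fully down. The gripper is over the next pot.

Emit:
carry_out --deltas '[0, 0, 0, 0, 0, -0.126, 1, 0, 0, 0, 0, 0, -0.126, 1, 0, 0, 0, 0, 0, -0.126, 1, 0, 0, 0, 0, 0, -0.126, 1, 0, 0, 0, 0, 0, -0.126, 0, 0, 0, 0, 0, 0, -0.126, 0, 0, 0, 0, 0, 0, -0.126, 0, 0, 0, 0, 0, 0, -0.126, 0, 0, 0, 0, 0, 0, -0.126, 0, 0, 0, 0, 0, 0, -0.126, 0]'

```text
time_s: 13.1
tool_pos: [549.0, -176.9, 19.0]
orientation: [0.002, 0.236, 0.972, -0.0]
ft_force: [0.1, 1.0, 7.1]
grip_width: 37.4
finger_force: 40.3
```

```bash
python3 - <<'E'
from h import *
cap('top')
st=arm.get_state();print(st['tool_pos'],st['orientation'],st['grip_width'],st['finger_force'],st['ft_force'])
E
```

```text
[ 548.96278519 -176.92066555   18.9542089 ] [ 2.38417272e-03  2.36169052e-01  9.71709044e-01 -1.68391953e-04] 37.163347587295135 40.30487537384033 [-0.54715326  1.03654157  6.7191746 ]
```

Emit:
carry_out --deltas '[0, 0, 0, 0, 0, 0.05, 0, 0, 0, 0, 0, 0, 0.1, 0, 0, 0, 0, -0.0452, 0.1955, 0.1, 0, 0, 0, 0, -0.0452, 0.1955, 0.1, 0, 0, 0, 0, -0.0452, 0.1955, 0.1, 0, 0, 0, 0, -0.0452, 0.1955, 0.1, 0, 0, 0, 0, -0.0452, 0.1955, 0.1, 0, 0, 0, 0, -0.0452, 0.1955, 0.06, 0, 0, 0, 0, -0.0452, 0.1955, 0.05, 0, 0, 0, 0, -0.0452, 0.1955, 0.05, 0]'

```text
time_s: 14.15
tool_pos: [499.2, 18.7, 64.3]
orientation: [-0.003, 0.236, 0.972, -0.001]
ft_force: [-0.2, -0.2, -0.2]
grip_width: 36.7
finger_force: 40.6
```

Emit:
carry_out --deltas '[0, 0, 0, 0, 0, -0.006, 0, 0, 0, 0, 0, 0, -0.012, 0, 0, 0, 0, 0, 0, -0.016, 0]'

```text
time_s: 14.45
tool_pos: [502.5, 18.8, 50.7]
orientation: [0.001, 0.237, 0.972, 0.0]
ft_force: [1.0, -0.1, -0.4]
grip_width: 36.6
finger_force: 40.5
```

Emit:
carry_out --deltas '[0, 0, 0, 0.0005, 0.0003, -0.004, 0, 0, 0, 0, 0.0005, 0.0003, -0.008, 0, 0, 0, 0, 0.0005, 0.0003, -0.008, 0]'

```text
time_s: 14.75
tool_pos: [502.8, 19.3, 44.9]
orientation: [0.0, 0.236, 0.972, -0.0]
ft_force: [-8.4, -1.7, 18.4]
grip_width: 36.9
finger_force: 42.2
```

Emit:
carry_out --deltas '[0, 0, 0, 0, 0, 0.001, 1, 0, 0, 0, 0, 0, 0.002, 1, 0, 0, 0, 0, 0, 0.002, 1, 0, 0, 0, 0, 0, 0.002, 1, 0, 0, 0, 0, 0, 0.04, 1, 0, 0, 0, 0, 0, 0.08, 1, 0, 0, 0, 0, 0, 0.1, 1, 0, 0, 0, 0, 0, 0.1, 1]'

```text
time_s: 15.55
tool_pos: [505.1, 19.6, 146.0]
orientation: [0.004, 0.236, 0.972, 0.001]
ft_force: [0.0, 0.3, 0.5]
grip_width: 85.0
finger_force: 0.0
```

Emit:
carry_out --deltas '[0, 0, -0.489, -0.077, -0.3034, 0, 1, 0, 0, -0.489, -0.077, -0.3034, 0, 1, 0, 0, -0.489, -0.077, -0.3034, 0, 1, 0, 0, -0.489, -0.077, -0.3034, 0, 1, 0, 0, -0.489, -0.077, -0.3034, 0, 1, 0, 0, -0.489, -0.077, -0.3034, 0, 1, 0, 0, -0.489, -0.077, -0.3034, 0, 1, 0, 0, -0.489, -0.077, -0.3034, 0, 1]'

```text
time_s: 16.35
tool_pos: [423.7, -285.0, 140.7]
orientation: [-0.001, 0.466, 0.885, 0.0]
ft_force: [-0.7, 0.6, 0.2]
grip_width: 85.3
finger_force: 0.0
```

```bash
python3 - <<'E'
from h import *
st=arm.get_state();print(st['tool_pos'],st['orientation'],st['grip_width'])
for p in pots(): 
    if p[2][0]<900: print(*p,at_z('top',[p[0]],76)[0].round(1))
for p in pots('side'): print('s',*p)
E
```

```text
[ 423.67451717 -285.02378905  140.67566908] [-1.23591894e-03  4.66058878e-01  8.84752818e-01  2.12654109e-04] 85.33406985043595
[214.9 158.2] 353 [632.3 217.9] 114.2 [628.  215.3  76. ]
[277.3 180.9] 101 [559.4   5.5] 75.7 [556.8   7.7  76. ]
[371.3 181. ] 81 [ 566.5 -315.4] 49.2 [ 563.7 -306.1   76. ]
[273. 197.] 96 [504.8  19.1] 75.5 [503.4  21.   76. ]
[362.5 222. ] 86 [ 426.8 -285.1] 49.3 [ 427.  -276.6   76. ]
s [273.8 201.5] 129 [545.2 234.6] 11.8
s [278.6 225.2] 48 [553.3  90.4] 31.7
s [264.6 232.6] 74 [505.   51.3] 76.0
s [281.4 234.6] 76 [559.   38.9] 75.8
s [411.8 250. ] 103 [960.5 -57.1] -121.1
s [343.6 263.3] 223 [ 736.  -109.9] 6.9
s [339.3 287.1] 74 [ 705.6 -210.4] 93.6
s [240.3 310.6] 125 [ 427.4 -288.1] 49.4
s [337.1 310.9] 190 [ 684.5 -299.7] 32.3
s [293.8 317.6] 140 [ 567.3 -318.3] 49.6
```

Two pots are seated (lids at 75–76 mm). I'm grasping the third.

Emit:
carry_out --deltas '[0, 0, 0, 0, 0, -0.126, 1, 0, 0, 0, 0, 0, -0.126, 1, 0, 0, 0, 0, 0, -0.126, 1, 0, 0, 0, 0, 0, -0.126, 1, 0, 0, 0, 0, 0, -0.126, 0, 0, 0, 0, 0, 0, -0.126, 0, 0, 0, 0, 0, 0, -0.126, 0, 0, 0, 0, 0, 0, -0.126, 0, 0, 0, 0, 0, 0, -0.126, 0, 0, 0, 0, 0, 0, -0.126, 0]'

```text
time_s: 17.45
tool_pos: [427.0, -284.9, 18.7]
orientation: [0.002, 0.465, 0.886, -0.0]
ft_force: [0.5, 2.7, 6.3]
grip_width: 37.3
finger_force: 40.1
```

```bash
python3 - <<'E'
from h import *
cap('top')
st=arm.get_state();print(st['tool_pos'],st['orientation'],st['grip_width'],st['finger_force'],st['ft_force'])
E
```

```text
[ 426.94385499 -284.89577227   18.63149155] [ 2.17040123e-03  4.64528590e-01  8.85555462e-01 -4.23543933e-05] 36.95896674711091 40.07614195346832 [0.72459366 1.9700794  6.60626183]
```

Emit:
carry_out --deltas '[0, 0, 0, 0, 0, 0.05, 0, 0, 0, 0, 0, 0, 0.1, 0, 0, 0, 0, 0.0368, 0.3381, 0.1, 0, 0, 0, 0, 0.0368, 0.3381, 0.1, 0, 0, 0, 0, 0.0368, 0.3381, 0.1, 0, 0, 0, 0, 0.0368, 0.3381, 0.1, 0, 0, 0, 0, 0.0368, 0.3381, 0.1, 0, 0, 0, 0, 0.0368, 0.3381, 0.1, 0, 0, 0, 0, 0.0368, 0.3381, 0.1, 0, 0, 0, 0, 0.0368, 0.3381, 0.1, 0]'

```text
time_s: 18.5
tool_pos: [462.4, 58.4, 117.2]
orientation: [0.001, 0.462, 0.887, 0.001]
ft_force: [-0.1, -1.1, -1.0]
grip_width: 36.8
finger_force: 40.5
```

Emit:
carry_out --deltas '[0, 0, 0, 0, 0, -0.04, 0, 0, 0, 0, 0, 0, -0.05, 0, 0, 0, 0, 0, 0, -0.056, 0, 0, 0, 0, 0, 0, -0.062, 0, 0, 0, 0, 0, 0, -0.066, 0, 0, 0, 0, 0, 0, -0.066, 0]'

```text
time_s: 19.1
tool_pos: [462.1, 53.8, 50.5]
orientation: [0.0, 0.465, 0.885, 0.0]
ft_force: [0.6, -0.8, -1.2]
grip_width: 36.9
finger_force: 40.5
```

Inside the collar without contact; setting it down and letting go.

Emit:
carry_out --deltas '[0, 0, 0, 0, 0, -0.004, 0, 0, 0, 0, 0, 0, -0.008, 0, 0, 0, 0, 0, 0, -0.008, 0]'

```text
time_s: 19.4
tool_pos: [462.8, 54.2, 44.6]
orientation: [0.0, 0.464, 0.886, 0.0]
ft_force: [-6.1, -0.6, 15.9]
grip_width: 37.2
finger_force: 41.9
```

Emit:
carry_out --deltas '[0, 0, 0, 0, 0, 0.001, 1, 0, 0, 0, 0, 0, 0.002, 1, 0, 0, 0, 0, 0, 0.002, 1, 0, 0, 0, 0, 0, 0.002, 1, 0, 0, 0, 0, 0, 0.04, 1, 0, 0, 0, 0, 0, 0.08, 1, 0, 0, 0, 0, 0, 0.1, 1, 0, 0, 0, 0, 0, 0.1, 1]'

```text
time_s: 20.2
tool_pos: [464.8, 54.5, 146.0]
orientation: [0.003, 0.464, 0.886, 0.002]
ft_force: [0.4, 0.4, 0.4]
grip_width: 85.7
finger_force: 0.0
```

Emit:
carry_out --deltas '[0, 0, -0.489, 0.1026, -0.3683, 0, 1, 0, 0, -0.489, 0.1026, -0.3683, 0, 1, 0, 0, -0.489, 0.1026, -0.3683, 0, 1, 0, 0, -0.489, 0.1026, -0.3683, 0, 1, 0, 0, -0.489, 0.1026, -0.3683, 0, 1, 0, 0, -0.489, 0.1026, -0.3683, 0, 1, 0, 0, -0.489, 0.1026, -0.3683, 0, 1, 0, 0, -0.489, 0.1026, -0.3683, 0, 1, 0, 0, -0.489, 0.1026, -0.3683, 0, 1, 0, 0, -0.489, 0.1026, -0.3683, 0, 1]'

```text
time_s: 21.2
tool_pos: [563.3, -314.1, 140.0]
orientation: [-0.002, 0.666, 0.746, -0.0]
ft_force: [-0.2, 1.1, -0.1]
grip_width: 85.3
finger_force: 0.0
```

```bash
python3 - <<'E'
from h import *
st=arm.get_state();print(st['tool_pos'],st['orientation'],st['grip_width'])
for p in pots(): 
    if p[2][0]<900: print(*p,at_z('top',[p[0]],76)[0].round(1))
for p in pots('side'): print('s',*p)
E
```

```text
[ 563.30029359 -314.05465756  139.97289287] [-1.84892390e-03  6.65557509e-01  7.46344265e-01 -1.45619458e-04] 85.30562661566194
[215.3 158.4] 374 [631.6 216.7] 114.2 [627.3 214.   76. ]
[277.4 180.9] 102 [559.6   5.5] 75.1 [556.8   7.4  76. ]
[371.2 180.9] 89 [ 566.8 -315. ] 49.3 [ 564.  -305.7   76. ]
[273.  197.1] 99 [504.7  19.1] 75.3 [503.1  21.   76. ]
[262.3 209. ] 102 [463.9  54.4] 74.9 [463.3  55.4  76. ]
s [261.1 190.1] 250 [501.8 313.8] 114.9
s [268.  201.7] 93 [524.1 234.3] 12.2
s [251.9 226.5] 69 [464.1  86.7] 76.2
s [264.6 232.7] 75 [504.9  51.1] 75.9
s [411.8 250. ] 103 [960.5 -57.1] -120.9
s [348.2 265. ] 188 [ 748.4 -118.5] 6.8
s [339.5 287.5] 95 [ 705.9 -212.4] 93.3
s [337.1 310.8] 193 [ 684.6 -299.6] 32.3
s [293.8 317.6] 141 [ 567.4 -318.4] 49.3
```

Emit:
carry_out --deltas '[0, 0, 0, 0, 0, -0.126, 1, 0, 0, 0, 0, 0, -0.126, 1, 0, 0, 0, 0, 0, -0.126, 1, 0, 0, 0, 0, 0, -0.126, 1, 0, 0, 0, 0, 0, -0.126, 0, 0, 0, 0, 0, 0, -0.126, 0, 0, 0, 0, 0, 0, -0.126, 0, 0, 0, 0, 0, 0, -0.126, 0, 0, 0, 0, 0, 0, -0.126, 0, 0, 0, 0, 0, 0, -0.126, 0]'

```text
time_s: 22.3
tool_pos: [566.4, -315.0, 19.2]
orientation: [0.002, 0.665, 0.747, 0.001]
ft_force: [-1.5, 1.4, 7.6]
grip_width: 36.9
finger_force: 39.9
```

```bash
python3 - <<'E'
from h import *
cap('top')
st=arm.get_state();print(st['tool_pos'],st['orientation'],st['grip_width'],st['finger_force'],st['ft_force'])
E
```

```text
[ 566.39511572 -315.023214     19.24957639] [2.20312799e-03 6.65018406e-01 7.46823495e-01 5.77487826e-04] 37.30307791220507 39.931760430336 [-0.48899999  1.23154565  6.84623637]
```

Emit:
carry_out --deltas '[0, 0, 0, 0, 0, 0.05, 0, 0, 0, 0, 0, 0, 0.1, 0, 0, 0, 0, -0.03, 0.1, 0.12, 0, 0, 0, 0, -0.09, 0.31, 0.12, 0, 0, 0, 0, -0.09, 0.31, 0.12, 0, 0, 0, 0, -0.09, 0.31, 0.12, 0, 0, 0, 0, -0.09, 0.31, 0.12, 0, 0, 0, 0, -0.09, 0.31, 0.12, 0, 0, 0, 0, -0.09, 0.31, 0.12, 0, 0, 0, 0, -0.09, 0.31, 0.12, 0]'

```text
time_s: 23.35
tool_pos: [473.4, -1.4, 136.9]
orientation: [0.0, 0.664, 0.748, 0.001]
ft_force: [0.1, -1.0, -1.5]
grip_width: 37.0
finger_force: 40.6
```

Emit:
carry_out --deltas '[0, 0, 0, -0.0313, 0.1077, 0, 0, 0, 0, 0, -0.0313, 0.1077, 0, 0, 0, 0, 0, -0.0313, 0.1077, 0, 0, 0, 0, 0, -0.0313, 0.1077, 0, 0, 0, 0, 0, -0.0313, 0.1077, -0.04, 0, 0, 0, 0, -0.0313, 0.1077, -0.06, 0, 0, 0, 0, -0.0313, 0.1077, -0.07, 0, 0, 0, 0, -0.0313, 0.1077, -0.07, 0]'

```text
time_s: 24.15
tool_pos: [442.5, 102.2, 65.0]
orientation: [-0.001, 0.665, 0.746, -0.001]
ft_force: [-0.7, 0.2, -1.8]
grip_width: 37.0
finger_force: 40.6
```

Emit:
carry_out --deltas '[0, 0, 0, 0, 0, -0.006, 0, 0, 0, 0, 0, 0, -0.012, 0, 0, 0, 0, 0, 0, -0.016, 0, 0, 0, 0, 0, 0, -0.016, 0]'

```text
time_s: 24.55
tool_pos: [443.1, 103.6, 50.1]
orientation: [-0.0, 0.665, 0.747, -0.0]
ft_force: [-0.3, -0.1, -0.7]
grip_width: 36.8
finger_force: 40.5
```

Emit:
carry_out --deltas '[0, 0, 0, 0.0005, 0, -0.004, 0, 0, 0, 0, 0.0005, 0, -0.008, 0, 0, 0, 0, 0.0005, 0, -0.008, 0]'

```text
time_s: 24.85
tool_pos: [444.5, 103.9, 45.0]
orientation: [0.0, 0.665, 0.747, 0.0]
ft_force: [-8.2, -0.7, 21.4]
grip_width: 37.0
finger_force: 42.7
```

Emit:
carry_out --deltas '[0, 0, 0, 0, 0, 0.001, 1, 0, 0, 0, 0, 0, 0.002, 1, 0, 0, 0, 0, 0, 0.002, 1, 0, 0, 0, 0, 0, 0.002, 1, 0, 0, 0, 0, 0, 0.04, 1, 0, 0, 0, 0, 0, 0.08, 1, 0, 0, 0, 0, 0, 0.13, 1, 0, 0, 0, 0, 0, 0.16, 1]'

```text
time_s: 25.65
tool_pos: [445.0, 103.9, 205.8]
orientation: [0.001, 0.665, 0.747, 0.002]
ft_force: [0.3, -0.3, 1.2]
grip_width: 85.3
finger_force: 0.0
```

Emit:
carry_out --deltas '[0, 0, 0.6, 0.2194, -0.0091, 0, 1, 0, 0, 0.6, 0.2194, -0.0091, 0, 1, 0, 0, 0.6, 0.2194, -0.0091, 0, 1, 0, 0, 0.6, 0.2194, -0.0091, 0, 1, 0, 0, 0.6, 0.2194, -0.0091, 0, 1, 0, 0, 0.6, 0.2194, -0.0091, 0, 1, 0, 0, 0.6, 0.2194, -0.0091, 0, 1]'

```text
time_s: 26.35
tool_pos: [662.3, 94.5, 201.0]
orientation: [-0.001, 0.415, 0.91, -0.001]
ft_force: [-0.2, 0.9, 0.2]
grip_width: 85.3
finger_force: 0.0
```

```bash
python3 - <<'E'
from h import *
st=arm.get_state();print(st['tool_pos'],st['orientation'],st['grip_width'])
for p in pots(): 
    if p[2][0]<900: print(*p,at_z('top',[p[0]],76)[0].round(1))
for p in pots('side'): print('s',*p)
E
```

```text
[662.27367703  94.46496529 200.99191825] [-1.18551630e-03  4.14703326e-01  9.09955673e-01 -6.47734549e-04] 85.27247968340909
s [246.2 217.9] 64 [445.4 136.7] 75.8
s [251.8 226.3] 67 [463.6  87.6] 75.6
s [278.8 225.1] 45 [553.9  91. ] 32.2
s [264.6 232.7] 72 [504.9  50.8] 75.6
s [281.4 234.6] 76 [559.   38.9] 76.0
s [411.7 250. ] 102 [960.2 -57. ] -121.2
s [342.2 262.8] 209 [ 732.2 -107.6] 6.8
s [337.3 310.9] 179 [ 685.  -299.9] 32.5
```

All four lids are at about 76 mm, so every pot is seated. I'm gripping the handle next.

Emit:
carry_out --deltas '[0, 0, 0, 0, 0, -0.16, 1, 0, 0, 0, 0, 0, -0.16, 1, 0, 0, 0, 0, 0, -0.16, 1, 0, 0, 0, 0, 0, -0.16, 1, 0, 0, 0, 0, 0, -0.16, 0, 0, 0, 0, 0, 0, -0.16, 0, 0, 0, 0, 0, 0, -0.16, 0, 0, 0, 0, 0, 0, -0.16, 0, 0, 0, 0, 0, 0, -0.16, 0, 0, 0, 0, 0, 0, -0.16, 0]' --newtons 30

```text
time_s: 27.45
tool_pos: [664.5, 94.4, 45.1]
orientation: [0.001, 0.414, 0.91, 0.001]
ft_force: [-2.0, -0.4, 6.9]
grip_width: 16.9
finger_force: 29.4
```

Emit:
carry_out --deltas '[0, 0, 0, 0, 0, 0, 0, 0, 0, 0, 0, 0, 0, 0]'

```text
time_s: 27.65
tool_pos: [664.5, 94.4, 45.1]
orientation: [0.001, 0.414, 0.91, 0.001]
ft_force: [-2.3, -1.4, 7.1]
grip_width: 17.2
finger_force: 29.4
```

```bash
python3 - <<'E'
import numpy as np
def tab(angs):
    a0=angs[0];o=np.deg2rad(a0);p0=110*np.array([np.cos(o),np.sin(o)])
    for a in angs[1:]:
        t=np.deg2rad(a);d=(110*np.array([np.cos(t),np.sin(t)])-p0)/1000;print(a,d.round(4).tolist())
tab([-12,-14,-18,-24,-30,-36,-42,-48,-54,-60]);print()
tab([-60,-66,-72,-78,-84,-90,-96,-102,-108,-114,-120]);print()
tab([-120,-126,-132,-137,-141,-145,-148,-150,-152,-155,-158])
E
```

```text
-14 [-0.0009, -0.0037]
-18 [-0.003, -0.0111]
-24 [-0.0071, -0.0219]
-30 [-0.0123, -0.0321]
-36 [-0.0186, -0.0418]
-42 [-0.0259, -0.0507]
-48 [-0.034, -0.0589]
-54 [-0.0429, -0.0661]
-60 [-0.0526, -0.0724]

-66 [-0.0103, -0.0052]
-72 [-0.021, -0.0094]
-78 [-0.0321, -0.0123]
-84 [-0.0435, -0.0141]
-90 [-0.055, -0.0147]
-96 [-0.0665, -0.0141]
-102 [-0.0779, -0.0123]
-108 [-0.089, -0.0094]
-114 [-0.0997, -0.0052]
-120 [-0.11, -0.0]

-126 [-0.0097, 0.0063]
-132 [-0.0186, 0.0135]
-137 [-0.0254, 0.0202]
-141 [-0.0305, 0.026]
-145 [-0.0351, 0.0322]
-148 [-0.0383, 0.037]
-150 [-0.0403, 0.0403]
-152 [-0.0421, 0.0436]
-155 [-0.0447, 0.0488]
-158 [-0.047, 0.0541]
```

Emit:
carry_out --deltas '[0, 0, -0.02, -0.0009, -0.0037, 0, 0, 0, 0, -0.06, -0.003, -0.0111, 0, 0, 0, 0, -0.11, -0.0071, -0.0219, 0, 0, 0, 0, -0.16, -0.0123, -0.0321, 0, 0, 0, 0, -0.21, -0.0186, -0.0418, 0, 0, 0, 0, -0.26, -0.0259, -0.0507, 0, 0, 0, 0, -0.31, -0.034, -0.0589, 0, 0, 0, 0, -0.36, -0.0429, -0.0661, 0, 0, 0, 0, -0.41, -0.0526, -0.0724, 0, 0]'

```text
time_s: 28.55
tool_pos: [616.4, 19.4, 45.2]
orientation: [0.006, 0.592, 0.806, 0.002]
ft_force: [12.3, -11.4, -2.7]
grip_width: 17.0
finger_force: 29.6
```

Emit:
carry_out --deltas '[0, 0, -0.05, -0.0103, -0.0052, 0, 0, 0, 0, -0.1, -0.021, -0.0094, 0, 0, 0, 0, -0.15, -0.0321, -0.0123, 0, 0, 0, 0, -0.2, -0.0435, -0.0141, 0, 0, 0, 0, -0.25, -0.055, -0.0147, 0, 0, 0, 0, -0.3, -0.0665, -0.0141, 0, 0, 0, 0, -0.35, -0.0779, -0.0123, 0, 0, 0, 0, -0.4, -0.089, -0.0094, 0, 0, 0, 0, -0.45, -0.0997, -0.0052, 0, 0, 0, 0, -0.5, -0.11, 0, 0, 0]'

```text
time_s: 29.55
tool_pos: [502.5, 19.8, 45.0]
orientation: [0.003, 0.773, 0.635, 0.001]
ft_force: [-1.1, -8.0, 7.5]
grip_width: 16.8
finger_force: 30.4
```

```bash
python3 - <<'E'
from h import *
st=arm.get_state();print(st['tool_pos'],st['orientation'],st['grip_width'],st['ft_force'])
for p in pots(): 
    if p[2][0]<900: print(*p,at_z('top',[p[0]],76)[0].round(1))
for p in pots('side'): print('s',*p)
E
```

```text
[502.47387379  19.83809416  44.96713889] [2.90817608e-03 7.72876566e-01 6.34549336e-01 7.04347770e-04] 16.806356123627044 [-1.05158445 -8.00183452  7.49451951]
[215.2 158.3] 369 [632.1 217. ] 114.2 [627.7 214.3  76. ]
[233.3 212.3] 120 [450.9 151.1] 74.5 [450.5 150.1  76. ]
s [292.8 189.9] 260 [620.4 311.1] 114.8
s [411.8 250. ] 103 [960.5 -57.1] -121.0
s [343.6 263.2] 217 [ 735.9 -109.9] 6.8
s [339.8 286.5] 63 [ 707.5 -208.3] 94.1
s [337.3 310.9] 180 [ 684.9 -299.9] 31.3
```

Emit:
carry_out --deltas '[0, 0, -0.05, -0.0097, 0.0063, 0, 0, 0, 0, -0.1, -0.0186, 0.0135, 0, 0, 0, 0, -0.14, -0.0254, 0.0202, 0, 0, 0, 0, -0.18, -0.0305, 0.026, 0, 0, 0, 0, -0.22, -0.0351, 0.0322, 0, 0, 0, 0, -0.24, -0.0383, 0.037, 0, 0, 0, 0, -0.26, -0.0403, 0.0403, 0, 0, 0, 0, -0.28, -0.0421, 0.0436, 0, 0, 0, 0, -0.28, -0.0421, 0.0436, 0, 0]'

```text
time_s: 30.55
tool_pos: [460.2, 64.8, 44.9]
orientation: [0.002, 0.853, 0.521, 0.001]
ft_force: [-3.0, -6.6, 10.8]
grip_width: 17.1
finger_force: 31.5
```

Emit:
carry_out --deltas '[0, 0, 0, -0.0015, 0.003, 0, 0, 0, 0, 0, -0.003, 0.006, 0, 0, 0, 0, 0, -0.004, 0.0085, 0, 0, 0, 0, 0, -0.004, 0.0085, 0, 0]'

```text
time_s: 30.95
tool_pos: [460.3, 65.5, 45.0]
orientation: [0.01, 0.852, 0.524, 0.001]
ft_force: [11.5, -41.7, -1.1]
grip_width: 17.0
finger_force: 32.7
```

Emit:
carry_out --deltas '[0, 0, 0, 0.003, -0.007, 0, 0, 0, 0, 0, 0.003, -0.007, 0, 1, 0, 0, 0, 0.003, -0.007, 0, 1, 0, 0, 0, 0.003, -0.007, 0, 1, 0, 0, 0, 0.003, -0.007, 0, 1, 0, 0, 0, 0.003, -0.007, 0.05, 1, 0, 0, 0, 0.003, -0.007, 0.1, 1, 0, 0, 0, 0.003, -0.007, 0.15, 0, 0, 0, 0, 0.003, -0.007, 0.2, 0, 0, 0, 0, 0.003, -0.007, 0.25, 0]'

```text
time_s: 31.95
tool_pos: [456.6, 67.8, 294.1]
orientation: [-0.0, 0.853, 0.522, -0.0]
ft_force: [0.8, -0.1, -0.8]
grip_width: 43.5
finger_force: 0.0
```

```bash
python3 - <<'E'
from h import *
st=arm.get_state();print(st['tool_pos'],st['orientation'],st['grip_width'],st['ft_force'])
for p in pots(): 
    if p[2][0]<900: print(*p,at_z('top',[p[0]],76)[0].round(1))
t=cap('top')[0][:,:,::-1];s=cap('side')[0][:,:,::-1]
cv2.imwrite('pics/b5.png',np.hstack([cv2.resize(t[130:240,170:310],None,fx=2.8,fy=2.8),cv2.resize(s[150:260,210:350],None,fx=2.8,fy=2.8)]))
E
```

```text
[456.56430523  67.787238   294.08217364] [-9.98551343e-05  8.53079556e-01  5.21780854e-01 -4.25557307e-05] 43.53447150685354 [ 0.82158873 -0.0941254  -0.77728574]
[215.1 158.3] 362 [632.  217.4] 114.3 [627.7 214.6  76. ]
```

View pics/b5.png

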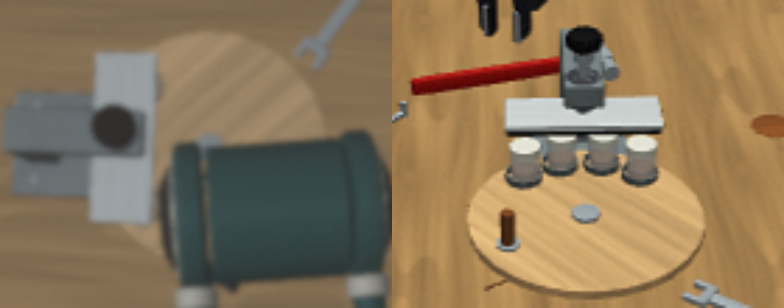

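Side crop: four lidded pots stand under the plate (525–640, 155), with the knob clear at (584,40). I'm moving the shut fingers over the knob.

Emit:
carry_out --deltas '[0, 0, 0, 0.0987, 0.1474, 0, 0, 0, 0, 0, 0.0987, 0.1474, 0, 0, 0, 0, 0, 0.0987, 0.1474, 0, 0, 0, 0, 0, 0.0987, 0.1474, 0, 0, 0, 0, 0, 0.0987, 0.1474, 0, 0, 0, 0, 0, 0.0987, 0.1474, -0.03, 0, 0, 0, 0, 0.0987, 0.1474, -0.05, 0, 0, 0, 0, 0.0987, 0.1474, -0.055, 0, 0, 0, 0, 0.0987, 0.1474, -0.06, 0, 0, 0, 0, 0.0987, 0.1474, -0.06, 0]' --newtons 40

```text
time_s: 33.1
tool_pos: [555.7, 214.3, 231.9]
orientation: [-0.0, 0.853, 0.521, -0.0]
ft_force: [0.3, 0.2, 0.0]
grip_width: -0.4
finger_force: 0.0
```

Emit:
carry_out --deltas '[0, 0, 0, 0, 0, -0.006, 0, 0, 0, 0, 0, 0, -0.01, 0, 0, 0, 0, 0, 0, -0.014, 0, 0, 0, 0, 0, 0, -0.018, 0, 0, 0, 0, 0, 0, -0.022, 0, 0, 0, 0, 0, 0, -0.026, 0, 0, 0, 0, 0, 0, -0.029, 0, 0, 0, 0, 0, 0, -0.032, 0, 0, 0, 0, 0, 0, -0.032, 0]'

```text
time_s: 34.0
tool_pos: [556.9, 214.8, 202.1]
orientation: [0.0, 0.853, 0.521, 0.001]
ft_force: [-2.8, -0.9, 8.6]
grip_width: 0.2
finger_force: 4.3
```

Emit:
carry_out --deltas '[0, 0, 0, 0, 0, -0.002, 0, 0, 0, 0, 0, 0, -0.004, 0, 0, 0, 0, 0, 0, -0.006, 0, 0, 0, 0, 0, 0, -0.006, 0]'

```text
time_s: 34.4
tool_pos: [557.0, 214.8, 199.9]
orientation: [0.001, 0.853, 0.521, 0.002]
ft_force: [-9.5, -3.6, 21.7]
grip_width: -0.0
finger_force: 11.1
```

Emit:
carry_out --deltas '[0, 0, 0, 0, 0, -0.002, 0, 0, 0, 0, 0, 0, -0.002, 0, 0, 0, 0, 0, 0, -0.002, 0, 0, 0, 0, 0, 0, -0.002, 0, 0, 0, 0, 0, 0, -0.002, 0, 0, 0, 0, 0, 0, -0.002, 0, 0, 0, 0, 0, 0, -0.002, 0, 0, 0, 0, 0, 0, -0.002, 0, 0, 0, 0, 0, 0, -0.002, 0, 0, 0, 0, 0, 0, -0.002, 0]'

```text
time_s: 35.4
tool_pos: [557.0, 214.8, 199.9]
orientation: [0.001, 0.853, 0.521, 0.002]
ft_force: [-12.1, -4.5, 30.4]
grip_width: 0.3
finger_force: 15.0
```

Emit:
carry_out --deltas '[0, 0, 0, 0, 0, 0, 0, 0, 0, 0, 0, 0, 0.006, 0, 0, 0, 0, 0, 0, 0.012, 0, 0, 0, 0, 0, 0, 0.018, 0, 0, 0, 0, 0, 0, 0.024, 0, 0, 0, 0, 0, 0, 0.03, 0, 0, 0, 0, 0, 0, 0.036, 0, 0, 0, 0, 0, 0, 0.06, 0, 0, 0, 0, 0, 0, 0.1, 0, 0, 0, 0, 0, 0, 0.1, 0]'

```text
time_s: 36.4
tool_pos: [558.7, 215.7, 298.3]
orientation: [0.001, 0.853, 0.521, 0.005]
ft_force: [-0.3, 0.1, 0.6]
grip_width: 0.2
finger_force: 0.0
```

Emit:
carry_out --deltas '[0, 0, 0, -0.0983, -0.15, 0, 1, 0, 0, 0, -0.0983, -0.15, 0, 1, 0, 0, 0, -0.0983, -0.15, 0, 1, 0, 0, 0, -0.0983, -0.15, 0, 1, 0, 0, 0, -0.0983, -0.15, 0, 1, 0, 0, 0, -0.0983, -0.15, -0.05, 1, 0, 0, 0, -0.0983, -0.15, -0.1, 1, 0, 0, 0, -0.0983, -0.15, -0.15, 1, 0, 0, 0, -0.0983, -0.15, -0.18, 1, 0, 0, 0, -0.0983, -0.15, -0.18, 1]'

```text
time_s: 37.4
tool_pos: [452.8, 64.8, 106.5]
orientation: [-0.003, 0.853, 0.521, -0.005]
ft_force: [-1.2, 0.0, 0.7]
grip_width: 85.6
finger_force: 0.0
```

Emit:
carry_out --deltas '[0, 0, 0, 0, 0, -0.04, 1, 0, 0, 0, 0, 0, -0.07, 1, 0, 0, 0, 0, 0, -0.07, 1, 0, 0, 0, 0, 0, -0.07, 0, 0, 0, 0, 0, 0, -0.07, 0, 0, 0, 0, 0, 0, -0.07, 0, 0, 0, 0, 0, 0, -0.07, 0, 0, 0, 0, 0, 0, -0.07, 0, 0, 0, 0, 0, 0, -0.07, 0, 0, 0, 0, 0, 0, -0.07, 0]' --newtons 30

```text
time_s: 38.4
tool_pos: [460.0, 64.5, 43.9]
orientation: [0.001, 0.853, 0.521, 0.002]
ft_force: [1.9, -2.7, 6.5]
grip_width: 17.4
finger_force: 30.9
```

```bash
python3 - <<'E'
import numpy as np
from h import *
s=cap('side')[0][:,:,::-1]
cv2.imwrite('pics/b6.png',cv2.resize(s[150:260,210:350],None,fx=3.5,fy=3.5))
st=arm.get_state();print(st['tool_pos'],st['grip_width'],st['ft_force'],st['finger_force'])
def tab(angs):
    a0=angs[0];o=np.deg2rad(a0);p0=110*np.array([np.cos(o),np.sin(o)])
    for a in angs[1:]:
        t=np.deg2rad(a);d=(110*np.array([np.cos(t),np.sin(t)])-p0)/1000;print(a,d.round(4).tolist())
tab([-152,-150,-146,-140,-134,-128,-122,-116,-110,-104,-98]);print()
tab([-98,-92,-86,-80,-74,-68,-62,-56,-50,-44,-38]);print()
tab([-38,-33,-28,-24,-21,-18,-16,-14,-12])
E
```

```text
[460.01816699  64.51312954  43.88286699] 17.39130249759631 [ 2.86988254 -2.02665454  6.47600578] 30.924004018306732
-150 [0.0019, -0.0034]
-146 [0.0059, -0.0099]
-140 [0.0129, -0.0191]
-134 [0.0207, -0.0275]
-128 [0.0294, -0.035]
-122 [0.0388, -0.0416]
-116 [0.0489, -0.0472]
-110 [0.0595, -0.0517]
-104 [0.0705, -0.0551]
-98 [0.0818, -0.0573]

-92 [0.0115, -0.001]
-86 [0.023, -0.0008]
-80 [0.0344, 0.0006]
-74 [0.0456, 0.0032]
-68 [0.0565, 0.0069]
-62 [0.067, 0.0118]
-56 [0.0768, 0.0177]
-50 [0.086, 0.0247]
-44 [0.0944, 0.0325]
-38 [0.102, 0.0412]

-33 [0.0056, 0.0078]
-28 [0.0104, 0.0161]
-24 [0.0138, 0.023]
-21 [0.016, 0.0283]
-18 [0.0179, 0.0337]
-16 [0.0191, 0.0374]
-14 [0.0201, 0.0411]
-12 [0.0209, 0.0449]
```

View pics/b6.png

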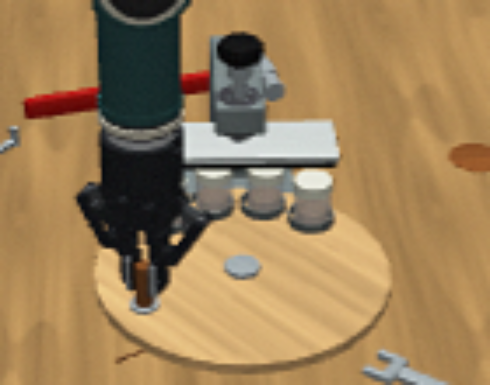

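The plunger is back up (knob at 240,48), the pots are standing, and the post is gripped at (145,280). I'm swinging it back.

Emit:
carry_out --deltas '[0, 0, 0.02, 0.0019, -0.0034, 0, 0, 0, 0, 0.05, 0.0059, -0.0099, 0, 0, 0, 0, 0.1, 0.0129, -0.0191, 0, 0, 0, 0, 0.15, 0.0207, -0.0275, 0, 0, 0, 0, 0.2, 0.0294, -0.035, 0, 0, 0, 0, 0.25, 0.0388, -0.0416, 0, 0, 0, 0, 0.3, 0.0489, -0.0472, 0, 0, 0, 0, 0.35, 0.0595, -0.0517, 0, 0, 0, 0, 0.4, 0.0705, -0.0551, 0, 0, 0, 0, 0.45, 0.0818, -0.0573, 0, 0]'

```text
time_s: 39.45
tool_pos: [539.2, 6.2, 43.7]
orientation: [-0.0, 0.714, 0.7, -0.001]
ft_force: [-3.9, -4.7, 11.9]
grip_width: 16.8
finger_force: 31.7
```

Emit:
carry_out --deltas '[0, 0, 0.05, 0.0115, -0.001, 0, 0, 0, 0, 0.1, 0.023, -0.0008, 0, 0, 0, 0, 0.15, 0.0344, 0.0006, 0, 0, 0, 0, 0.2, 0.0456, 0.0032, 0, 0, 0, 0, 0.25, 0.0565, 0.0069, 0, 0, 0, 0, 0.3, 0.067, 0.0118, 0, 0, 0, 0, 0.35, 0.0768, 0.0177, 0, 0, 0, 0, 0.4, 0.086, 0.0247, 0, 0, 0, 0, 0.45, 0.0944, 0.0325, 0, 0, 0, 0, 0.5, 0.102, 0.0412, 0, 0]'

```text
time_s: 40.45
tool_pos: [642.0, 47.3, 43.1]
orientation: [0.001, 0.519, 0.855, -0.001]
ft_force: [-1.4, -4.9, 6.7]
grip_width: 17.1
finger_force: 31.7
```

Emit:
carry_out --deltas '[0, 0, 0.05, 0.0056, 0.0078, 0, 0, 0, 0, 0.1, 0.0104, 0.0161, 0, 0, 0, 0, 0.14, 0.0138, 0.023, 0, 0, 0, 0, 0.17, 0.016, 0.0283, 0, 0, 0, 0, 0.2, 0.0179, 0.0337, 0, 0, 0, 0, 0.22, 0.0191, 0.0374, 0, 0, 0, 0, 0.24, 0.0201, 0.0411, 0, 0, 0, 0, 0.25, 0.0209, 0.0449, 0, 0, 0, 0, 0.25, 0.0209, 0.0449, 0, 0]'

```text
time_s: 41.35
tool_pos: [662.8, 93.8, 42.9]
orientation: [0.0, 0.41, 0.912, 0.0]
ft_force: [0.8, -1.1, 4.5]
grip_width: 17.2
finger_force: 31.7
```

Emit:
carry_out --deltas '[0, 0, 0, 0.0005, 0.003, 0, 0, 0, 0, 0, 0.001, 0.006, 0, 0, 0, 0, 0, 0.001, 0.008, 0, 0, 0, 0, 0, 0.001, 0.008, 0, 0]'

```text
time_s: 41.75
tool_pos: [663.2, 95.9, 42.9]
orientation: [0.001, 0.409, 0.913, -0.004]
ft_force: [-1.7, -18.9, 8.4]
grip_width: 17.4
finger_force: 32.3
```

Emit:
carry_out --deltas '[0, 0, 0, 0, -0.006, 0, 0, 0, 0, 0, 0, -0.006, 0, 1, 0, 0, 0, 0, -0.006, 0, 1, 0, 0, 0, 0, -0.006, 0, 1, 0, 0, 0, 0, -0.006, 0, 1, 0, 0, 0, 0, -0.006, 0.05, 1, 0, 0, 0, 0, -0.006, 0.1, 1, 0, 0, 0, 0, -0.006, 0.15, 1, 0, 0, 0, 0, -0.006, 0.2, 1, 0, 0, 0, 0, -0.006, 0.2, 1]'

```text
time_s: 42.75
tool_pos: [668.5, 96.6, 253.1]
orientation: [0.007, 0.41, 0.912, 0.004]
ft_force: [0.3, -0.2, 0.5]
grip_width: 85.4
finger_force: 0.0
```

Emit:
carry_out --deltas '[0, 0, 0, -0.1, -0.3, 0.05, 1, 0, 0, 0, -0.1, -0.3, 0.05, 1, 0, 0, 0, -0.1, -0.3, 0.05, 1, 0, 0, 0, -0.1, -0.3, 0.05, 1, 0, 0, 0, -0.1, -0.3, 0.05, 1, 0, 0, 0, -0.1, -0.3, 0.05, 1, 0, 0, 0, -0.1, -0.3, 0.05, 1, 0, 0, 0, -0.1, -0.3, 0.05, 1]'

```text
time_s: 43.55
tool_pos: [562.8, -207.3, 292.8]
orientation: [0.001, 0.412, 0.911, -0.0]
ft_force: [-0.7, 0.5, 0.9]
grip_width: 85.1
finger_force: 0.0
```

```bash
python3 - <<'E'
from h import *
for p in pots(): 
    if p[2][0]<900: print(*p,at_z('top',[p[0]],76)[0].round(1))
for p in pots('side'): print('s',*p)
t=cap('top')[0][:,:,::-1];s=cap('side')[0][:,:,::-1]
cv2.imwrite('pics/b7.png',np.hstack([cv2.resize(t[80:280,100:400],None,fx=1.3,fy=1.5),cv2.resize(s[150:260,210:350],None,fx=2.73,fy=2.73)[:300]]))
E
```

```text
[215.4 158.8] 399 [630.2 216.1] 114.3 [626.  213.6  76. ]
[277.4 181.7] 112 [556.8   5.3] 75.2 [554.2   7.3  76. ]
[272.9 197.8] 99 [502.2  19.5] 75.7 [500.8  21.3  76. ]
[261.7 209.2] 105 [463.1  56.3] 75.3 [462.6  57.3  76. ]
[246.7 214.3] 111 [445.  106.2] 75.4 [444.9 106.1  76. ]
s [259.2 189.8] 211 [494.9 316.3] 115.1
s [246.1 217.3] 62 [444.9 140.5] 75.9
s [251.4 226. ] 72 [462.3  89.3] 76.1
s [278.7 225.2] 47 [553.6  90.6] 31.8
s [264.  232.4] 73 [502.9  52.8] 76.2
s [280.3 234.6] 75 [555.7  38.7] 76.3
s [411.8 250. ] 103 [960.5 -57.1] -121.5
s [343.3 263.1] 219 [ 735.3 -109.4] 6.7
s [337.2 310.9] 183 [ 684.8 -299.9] 30.7
```

View pics/b7.png

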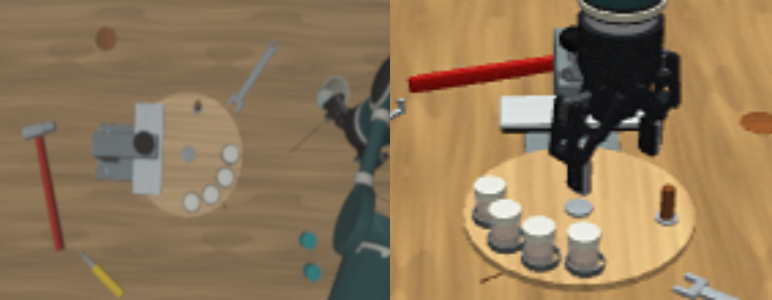

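All four pots stand in their collars with lids at 76 mm, and nothing else has moved. I'll check that the turntable is right at the stop by comparing the handle with the earlier picture.

```bash
python3 - <<'E'
from h import *
a=cv2.imread('pics/top1f.png').astype(np.float32)
b=np.mean([cap('top')[0][:,:,::-1].astype(np.float32) for _ in range(4)],0).astype(np.float32)
s1=cv2.imread('pics/side1.png').astype(np.float32);s2=cap('side')[0][:,:,::-1].astype(np.float32)
g=lambda i,r:cv2.cvtColor(i,cv2.COLOR_BGR2GRAY)[r]
for n,x,y,r in(('handle',a,b,np.s_[140:160,242:262]),('plate',a,b,np.s_[140:212,195:228]),('handle side',s1,s2,np.s_[222:250,302:320])):
    w=cv2.createHanningWindow(g(x,r).shape[::-1],cv2.CV_32F)
    print(n,cv2.phaseCorrelate(g(x,r)-g(x,r).mean(),g(y,r)-g(y,r).mean(),w))
def c(i):
    h=cv2.cvtColor(i.astype(np.uint8),cv2.COLOR_BGR2HSV);m=(i[...,2]-i[...,0]>25)&(i.sum(2)<250);return m
for x in(s1,s2):
    m=c(x)[222:250,302:320];print(np.argwhere(m).mean(0) if m.any() else None,m.sum())
E
```

```text
handle ((0.14971701433124807, 0.3909231139437299), 0.9654627954959869)
plate ((0.012192239052698284, 0.07459327879724498), 0.8556290864944458)
handle side ((-0.3154138649123226, -0.417824648437664), 0.8702126626615171)
[3.47222222 9.11111111] 36
[3.79487179 9.02564103] 39
```

The handle may be a few tenths of a degree off the stop. I'll nudge it home with shut fingers and retreat straight away from it.

Emit:
carry_out --deltas '[0, 0, 0, 0.0986, 0.2495, 0, 0, 0, 0, 0, 0.0986, 0.2495, 0, 0, 0, 0, 0, 0.0986, 0.2495, 0, 0, 0, 0, 0, 0.0986, 0.2495, 0, 0, 0, 0, 0, 0.0986, 0.2495, 0, 0, 0, 0, 0, 0.0986, 0.2495, 0, 0, 0, 0, 0, 0.0986, 0.2495, -0.05, 0, 0, 0, 0, 0.0986, 0.2495, -0.1, 0, 0, 0, 0, 0.0986, 0.2495, -0.15, 0, 0, 0, 0, 0.0986, 0.2495, -0.15, 0]'

```text
time_s: 45.0
tool_pos: [655.1, 44.9, 132.9]
orientation: [-0.008, 0.41, 0.912, -0.004]
ft_force: [-1.9, 0.1, -1.7]
grip_width: 0.1
finger_force: 0.0
```

Emit:
carry_out --deltas '[0, 0, 0, 0, 0, -0.05, 0, 0, 0, 0, 0, 0, -0.09, 0, 0, 0, 0, 0, 0, -0.09, 0, 0, 0, 0, 0, 0.01, -0.09, 0, 0, 0, 0, 0, 0.016, -0.09, 0, 0, 0, 0, 0, 0.02, -0.09, 0, 0, 0, 0, 0, 0.022, -0.09, 0, 0, 0, 0, 0, 0.022, -0.09, 0]'

```text
time_s: 45.8
tool_pos: [662.9, 67.6, 53.9]
orientation: [0.001, 0.41, 0.912, 0.001]
ft_force: [0.3, 0.1, 0.3]
grip_width: -0.2
finger_force: 0.0
```

Emit:
carry_out --deltas '[0, 0, 0, 0, 0.002, 0, 0, 0, 0, 0, 0, 0.004, 0, 0, 0, 0, 0, 0, 0.006, 0, 0, 0, 0, 0, 0, 0.008, 0, 0, 0, 0, 0, 0, 0.01, 0, 0, 0, 0, 0, 0, 0.01, 0, 0]'

```text
time_s: 46.4
tool_pos: [662.5, 74.7, 52.3]
orientation: [0.001, 0.41, 0.912, -0.001]
ft_force: [1.6, -8.5, -0.3]
grip_width: -0.3
finger_force: 3.5
```

Emit:
carry_out --deltas '[0, 0, 0, 0, 0.002, 0, 0, 0, 0, 0, 0, 0.002, 0, 0, 0, 0, 0, 0, 0.002, 0, 0, 0, 0, 0, 0, -0.01, 0, 0, 0, 0, 0, 0, -0.025, 0, 0, 0, 0, 0, 0, -0.025, 0.05, 0, 0, 0, 0, 0, -0.025, 0.1, 0, 0, 0, 0, 0, -0.025, 0.15, 0, 0, 0, 0, 0, -0.025, 0.2, 0, 0, 0, 0, 0, -0.025, 0.2, 0]'

```text
time_s: 47.4
tool_pos: [666.9, 51.9, 263.2]
orientation: [0.007, 0.41, 0.912, 0.004]
ft_force: [1.7, 0.5, 1.2]
grip_width: -0.4
finger_force: 0.0
```

Emit:
carry_out --deltas '[0, 0, 0, -0.1, -0.25, 0.05, 1, 0, 0, 0, -0.1, -0.25, 0.05, 1, 0, 0, 0, -0.1, -0.25, 0.05, 1, 0, 0, 0, -0.1, -0.25, 0.05, 1, 0, 0, 0, -0.1, -0.25, 0.05, 1, 0, 0, 0, -0.1, -0.25, 0.05, 1, 0, 0, 0, -0.1, -0.25, 0.05, 1, 0, 0, 0, -0.1, -0.25, 0.05, 1]'

```text
time_s: 48.2
tool_pos: [561.7, -198.4, 302.1]
orientation: [-0.0, 0.411, 0.912, 0.001]
ft_force: [0.2, 0.3, 0.6]
grip_width: 85.2
finger_force: 0.0
```

```bash
python3 - <<'E'
from h import *
for p in pots(): 
    if p[2][0]<900: print(*p,at_z('top',[p[0]],76)[0].round(1))
a=cv2.imread('pics/top1f.png').astype(np.float32)
b=np.mean([cap('top')[0][:,:,::-1].astype(np.float32) for _ in range(4)],0).astype(np.float32)
r=np.s_[140:160,242:262];g=lambda i:cv2.cvtColor(i,cv2.COLOR_BGR2GRAY)[r]
w=cv2.createHanningWindow((20,20),cv2.CV_32F)
print(cv2.phaseCorrelate(g(a)-g(a).mean(),g(b)-g(b).mean(),w),arm.get_state()['time_s'])
E
```

```text
[277.4 181. ] 109 [559.4   5.2] 75.2 [556.5   7.4  76. ]
[273. 197.] 102 [504.8  19.1] 75.6 [503.4  21.   76. ]
[262.2 209. ] 104 [464.1  54.8] 75.2 [463.3  55.7  76. ]
[247.2 214.2] 115 [445.4 104.5] 74.8 [445.3 104.5  76. ]
((-0.24514612950311765, 0.19708398168561914), 0.9187557590007782) 48.45
```

```bash
python3 - <<'E'
from h import *
b=cv2.imread('pics/b5.png')[:,392:]
f=lambda i:(i[...,2].astype(int)-i[...,0]>25)&(i.astype(int).sum(2)<260)
s=cap('side')[0][:,:,::-1]
s2=cv2.resize(s[150:260,210:350],None,fx=2.8,fy=2.8)
def cen(i,name):
    m=f(i).astype(np.uint8);k,l,st,c=cv2.connectedComponentsWithStats(m)
    for j in range(1,k):
        if st[j,4]>60:
            uv=(c[j]+.5)/2.8-.5+[210,150];print(name,st[j],uv.round(2),at_z('side',[uv],56)[0].round(1))
cen(b,'press');cen(s2,'load')
A=np.array([554.4,117.3])
for a in(-12,-152,-151,-153): 
    t=np.deg2rad(a);print(a,proj('side',[*(A+110*np.array([np.cos(t),np.sin(t)])),56]))
E
```

```text
press [96  0 10 37 76] [246.72 156.28] [449.7 574.9  56. ]
press [131   0  24  40  81] [260.   156.41] [505.4 571.6  56. ]
press [  18   56  151   39 2465] [242.58 177.08] [432.7 402.8  56. ]
press [362 116  30  12 267] [344.01 192.94] [806.2 272.8  56. ]
press [109 211  14  35 428] [250.76 231.  ] [459.9  54.   56. ]
press [ 88 254  43  30 136] [248.31 246.42] [451.2 -25.5  56. ]
press [270 261  27  20  86] [310.57 246.79] [645.1 -35.2  56. ]
press [214 290  26   6  70] [289.89 254.2 ] [577.7 -68.3  56. ]
load [277  39  20  76 146] [313.65 176.98] [708.9 392.9  56. ]
load [  18   56  151   39 2316] [242.54 177.15] [432.5 402.3  56. ]
load [278 191  14  33 394] [311.26 223.71] [662.   86.2  56. ]
-12 [[310.9446388  222.27231069]]
-152 [[249.90868888 228.87757249]]
-151 [[250.19412479 229.17892732]]
-153 [[249.63272479 228.57368193]]
```

The turntable was about 1° short at the loading stop, and the nudge fixed that. The picture from before pressing suggests it was also about 1–2° short under the press, because opening the fingers dragged the post. There is plenty of time, so I'll repeat the press with the same nudge at that stop.

Emit:
carry_out --deltas '[0, 0, 0, 0.101, 0.2926, 0, 1, 0, 0, 0, 0.101, 0.2926, 0, 1, 0, 0, 0, 0.101, 0.2926, 0, 1, 0, 0, 0, 0.101, 0.2926, 0, 1, 0, 0, 0, 0.101, 0.2926, 0, 1, 0, 0, 0, 0.101, 0.2926, 0, 1, 0, 0, 0, 0.101, 0.2926, 0, 1, 0, 0, 0, 0.101, 0.2926, -0.05, 1, 0, 0, 0, 0.101, 0.2926, -0.1, 1, 0, 0, 0, 0.101, 0.2926, -0.1, 1]'

```text
time_s: 49.5
tool_pos: [656.4, 94.4, 192.4]
orientation: [-0.008, 0.409, 0.912, -0.005]
ft_force: [-1.6, -0.8, -1.8]
grip_width: 85.5
finger_force: 0.0
```

Emit:
carry_out --deltas '[0, 0, 0, 0, 0, -0.16, 1, 0, 0, 0, 0, 0, -0.16, 1, 0, 0, 0, 0, 0, -0.16, 1, 0, 0, 0, 0, 0, -0.16, 1, 0, 0, 0, 0, 0, -0.16, 0, 0, 0, 0, 0, 0, -0.16, 0, 0, 0, 0, 0, 0, -0.16, 0, 0, 0, 0, 0, 0, -0.16, 0, 0, 0, 0, 0, 0, -0.16, 0, 0, 0, 0, 0, 0, -0.16, 0]' --newtons 30

```text
time_s: 50.5
tool_pos: [664.5, 94.4, 45.1]
orientation: [0.001, 0.41, 0.912, 0.001]
ft_force: [-2.4, -0.3, 5.9]
grip_width: 17.0
finger_force: 29.3
```

Emit:
carry_out --deltas '[0, 0, -0.02, -0.0009, -0.0037, 0, 0, 0, 0, -0.06, -0.003, -0.0111, 0, 0, 0, 0, -0.11, -0.0071, -0.0219, 0, 0, 0, 0, -0.16, -0.0123, -0.0321, 0, 0, 0, 0, -0.21, -0.0186, -0.0418, 0, 0, 0, 0, -0.26, -0.0259, -0.0507, 0, 0, 0, 0, -0.31, -0.034, -0.0589, 0, 0, 0, 0, -0.36, -0.0429, -0.0661, 0, 0, 0, 0, -0.41, -0.0526, -0.0724, 0, 0]'

```text
time_s: 51.4
tool_pos: [616.1, 19.2, 45.2]
orientation: [0.006, 0.588, 0.809, 0.002]
ft_force: [11.1, -9.2, -2.2]
grip_width: 17.0
finger_force: 29.5
```

Emit:
carry_out --deltas '[0, 0, -0.05, -0.0103, -0.0052, 0, 0, 0, 0, -0.1, -0.021, -0.0094, 0, 0, 0, 0, -0.15, -0.0321, -0.0123, 0, 0, 0, 0, -0.2, -0.0435, -0.0141, 0, 0, 0, 0, -0.25, -0.055, -0.0147, 0, 0, 0, 0, -0.3, -0.0665, -0.0141, 0, 0, 0, 0, -0.35, -0.0779, -0.0123, 0, 0, 0, 0, -0.4, -0.089, -0.0094, 0, 0, 0, 0, -0.45, -0.0997, -0.0052, 0, 0, 0, 0, -0.5, -0.11, 0, 0, 0]'

```text
time_s: 52.4
tool_pos: [502.5, 19.8, 44.9]
orientation: [0.003, 0.77, 0.638, 0.001]
ft_force: [0.1, -7.3, 8.3]
grip_width: 16.9
finger_force: 30.3
```

Emit:
carry_out --deltas '[0, 0, -0.05, -0.0097, 0.0063, 0, 0, 0, 0, -0.1, -0.0186, 0.0135, 0, 0, 0, 0, -0.14, -0.0254, 0.0202, 0, 0, 0, 0, -0.18, -0.0305, 0.026, 0, 0, 0, 0, -0.22, -0.0351, 0.0322, 0, 0, 0, 0, -0.24, -0.0383, 0.037, 0, 0, 0, 0, -0.26, -0.0403, 0.0403, 0, 0, 0, 0, -0.28, -0.0421, 0.0436, 0, 0, 0, 0, -0.28, -0.0421, 0.0436, 0, 0]'

```text
time_s: 53.3
tool_pos: [460.0, 64.5, 44.7]
orientation: [0.002, 0.851, 0.526, 0.001]
ft_force: [-2.6, -6.3, 10.2]
grip_width: 17.2
finger_force: 30.8
```

Emit:
carry_out --deltas '[0, 0, 0, -0.002, 0.004, 0, 0, 0, 0, 0, -0.003, 0.006, 0, 0, 0, 0, 0, -0.003, 0.006, 0, 1, 0, 0, 0, -0.003, 0.006, 0, 1, 0, 0, 0, -0.003, 0.006, 0, 1, 0, 0, 0, -0.003, 0.006, 0, 1, 0, 0, 0, -0.003, 0.006, 0.04, 1, 0, 0, 0, -0.003, 0.006, 0.08, 1, 0, 0, 0, 0.018, -0.035, 0.08, 0, 0, 0, 0, 0.018, -0.035, 0.08, 0]'

```text
time_s: 54.3
tool_pos: [479.9, 28.5, 124.8]
orientation: [0.002, 0.851, 0.525, 0.002]
ft_force: [1.0, 1.8, -0.5]
grip_width: 59.0
finger_force: 0.0
```

Emit:
carry_out --deltas '[0, 0, 0, 0, 0, 0, 0, 0, 0, 0, 0, 0, 0, 0, 0, 0, 0, 0, 0, 0, 0, 0, 0, 0, 0, 0, 0, 0, 0, 0, 0, 0, 0, -0.04, 0, 0, 0, 0, 0, 0, -0.07, 0, 0, 0, 0, -0.004, 0.008, -0.07, 0, 0, 0, 0, -0.006, 0.012, -0.07, 0, 0, 0, 0, -0.0075, 0.015, -0.07, 0, 0, 0, 0, -0.0075, 0.015, -0.07, 0]'

```text
time_s: 55.3
tool_pos: [468.7, 42.5, 52.4]
orientation: [0.004, 0.849, 0.528, -0.002]
ft_force: [3.5, -18.8, -13.4]
grip_width: 0.0
finger_force: 8.8
```

Emit:
carry_out --deltas '[0, 0, 0, 0.005, -0.01, 0, 0, 0, 0, 0, 0.012, -0.025, 0, 0, 0, 0, 0, 0.012, -0.025, 0.05, 0, 0, 0, 0, 0.012, -0.025, 0.1, 0, 0, 0, 0, 0.012, -0.025, 0.15, 0, 0, 0, 0, 0.012, -0.025, 0.2, 0, 0, 0, 0, 0.012, -0.025, 0.24, 0, 0, 0, 0, 0.012, -0.025, 0.24, 0]'

```text
time_s: 56.1
tool_pos: [485.3, 21.4, 302.9]
orientation: [0.004, 0.851, 0.526, 0.008]
ft_force: [1.2, 0.0, 1.2]
grip_width: -0.3
finger_force: 0.0
```

```bash
python3 - <<'E'
from h import *
st=arm.get_state();print(st['tool_pos'],st['time_s'])
f=lambda i:(i[...,2].astype(int)-i[...,0]>25)&(i.astype(int).sum(2)<260)
s=cap('side','side9.png')[0][:,:,::-1]
i=cv2.resize(s[150:260,210:350],None,fx=2.8,fy=2.8);cv2.imwrite('pics/b9.png',i)
m=f(i).astype(np.uint8);k,l,t,c=cv2.connectedComponentsWithStats(m)
for j in range(1,k):
    if t[j,4]>60:
        uv=(c[j]+.5)/2.8-.5+[210,150];print(t[j],uv.round(2))
E
```

```text
[485.28496371  21.36827209 302.86804482] 56.1
[93  0 34 53 76] [249.87 158.23]
[  18   56  151   39 2488] [242.86 177.  ]
[362 116  30  12 234] [344.09 192.81]
[108 211  14  35 431] [250.67 231.03]
[ 87 253  43  30 124] [247.54 245.88]
[270 264  24  17  71] [309.85 247.32]
[212 290  26   6  71] [289.39 254.26]
```

View pics/b9.png

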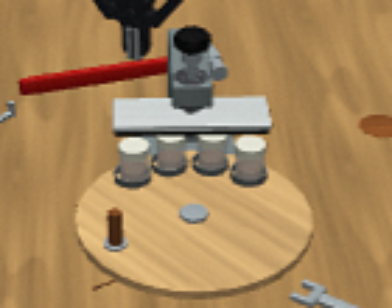

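The post is where it was before, so the first press was already at the stop. Since the pots are here, I'll press again properly and go back.

Emit:
carry_out --deltas '[0, 0, 0, 0.0752, 0.1939, 0, 0, 0, 0, 0, 0.0752, 0.1939, 0, 0, 0, 0, 0, 0.0752, 0.1939, 0, 0, 0, 0, 0, 0.0752, 0.1939, 0, 0, 0, 0, 0, 0.0752, 0.1939, 0, 0, 0, 0, 0, 0.0752, 0.1939, -0.02, 0, 0, 0, 0, 0.0752, 0.1939, -0.05, 0, 0, 0, 0, 0.0752, 0.1939, -0.055, 0, 0, 0, 0, 0.0752, 0.1939, -0.06, 0, 0, 0, 0, 0.0752, 0.1939, -0.06, 0]' --newtons 40

```text
time_s: 57.15
tool_pos: [555.9, 214.4, 232.5]
orientation: [-0.0, 0.851, 0.525, -0.0]
ft_force: [0.2, -0.5, 0.5]
grip_width: -0.0
finger_force: 0.0
```

Emit:
carry_out --deltas '[0, 0, 0, 0, 0, -0.006, 0, 0, 0, 0, 0, 0, -0.012, 0, 0, 0, 0, 0, 0, -0.018, 0, 0, 0, 0, 0, 0, -0.024, 0, 0, 0, 0, 0, 0, -0.03, 0, 0, 0, 0, 0, 0, -0.034, 0, 0, 0, 0, 0, 0, -0.037, 0, 0, 0, 0, 0, 0, -0.04, 0, 0, 0, 0, 0, 0, -0.04, 0, 0, 0, 0, 0, 0, -0.04, 0]'

```text
time_s: 58.15
tool_pos: [557.5, 214.9, 199.9]
orientation: [0.001, 0.851, 0.526, 0.003]
ft_force: [-11.2, -4.5, 30.1]
grip_width: -0.3
finger_force: 14.7
```

Emit:
carry_out --deltas '[0, 0, 0, 0, 0, 0, 0, 0, 0, 0, 0, 0, 0, 0, 0, 0, 0, 0, 0, 0, 0, 0, 0, 0, 0, 0, 0, 0, 0, 0, 0, 0, 0, 0, 0, 0, 0, 0, 0, 0, 0, 0, 0, 0, 0, 0, 0, 0, 0, 0, 0, 0, 0, 0, 0, 0, 0, 0, 0, 0, 0, 0, 0, 0, 0, 0, 0, 0, 0, 0]'

```text
time_s: 59.15
tool_pos: [557.5, 214.9, 199.9]
orientation: [0.001, 0.851, 0.526, 0.003]
ft_force: [-10.1, -4.8, 29.2]
grip_width: 0.5
finger_force: 14.6
```

Emit:
carry_out --deltas '[0, 0, 0, 0, 0, 0, 0, 0, 0, 0, 0, 0, 0.006, 0, 0, 0, 0, 0, 0, 0.012, 0, 0, 0, 0, 0, 0, 0.018, 0, 0, 0, 0, 0, 0, 0.024, 0, 0, 0, 0, 0, 0, 0.03, 0, 0, 0, 0, 0, 0, 0.036, 0, 0, 0, 0, 0, 0, 0.06, 0, 0, 0, 0, 0, 0, 0.1, 0, 0, 0, 0, 0, 0, 0.1, 0]'

```text
time_s: 60.15
tool_pos: [558.5, 215.6, 298.1]
orientation: [0.001, 0.851, 0.526, 0.004]
ft_force: [0.8, -0.4, 1.0]
grip_width: -0.0
finger_force: 0.0
```

Emit:
carry_out --deltas '[0, 0, 0, -0.0983, -0.15, 0, 1, 0, 0, 0, -0.0983, -0.15, 0, 1, 0, 0, 0, -0.0983, -0.15, 0, 1, 0, 0, 0, -0.0983, -0.15, 0, 1, 0, 0, 0, -0.0983, -0.15, 0, 1, 0, 0, 0, -0.0983, -0.15, -0.05, 1, 0, 0, 0, -0.0983, -0.15, -0.1, 1, 0, 0, 0, -0.0983, -0.15, -0.15, 1, 0, 0, 0, -0.0983, -0.15, -0.18, 1, 0, 0, 0, -0.0983, -0.15, -0.18, 1]'

```text
time_s: 61.15
tool_pos: [452.7, 64.8, 106.5]
orientation: [-0.003, 0.851, 0.526, -0.005]
ft_force: [-0.2, -0.3, 0.1]
grip_width: 85.3
finger_force: 0.0
```

Emit:
carry_out --deltas '[0, 0, 0, 0, 0, -0.04, 1, 0, 0, 0, 0, 0, -0.07, 1, 0, 0, 0, 0, 0, -0.07, 1, 0, 0, 0, 0, 0, -0.07, 0, 0, 0, 0, 0, 0, -0.07, 0, 0, 0, 0, 0, 0, -0.07, 0, 0, 0, 0, 0, 0, -0.07, 0, 0, 0, 0, 0, 0, -0.07, 0, 0, 0, 0, 0, 0, -0.07, 0, 0, 0, 0, 0, 0, -0.07, 0]' --newtons 30

```text
time_s: 62.15
tool_pos: [459.8, 64.3, 43.8]
orientation: [0.001, 0.851, 0.526, 0.002]
ft_force: [2.1, -2.9, 5.5]
grip_width: 16.9
finger_force: 31.9
```

Same return swing as before.

Emit:
carry_out --deltas '[0, 0, 0.02, 0.0019, -0.0034, 0, 0, 0, 0, 0.05, 0.0059, -0.0099, 0, 0, 0, 0, 0.1, 0.0129, -0.0191, 0, 0, 0, 0, 0.15, 0.0207, -0.0275, 0, 0, 0, 0, 0.2, 0.0294, -0.035, 0, 0, 0, 0, 0.25, 0.0388, -0.0416, 0, 0, 0, 0, 0.3, 0.0489, -0.0472, 0, 0, 0, 0, 0.35, 0.0595, -0.0517, 0, 0, 0, 0, 0.4, 0.0705, -0.0551, 0, 0, 0, 0, 0.45, 0.0818, -0.0573, 0, 0]'

```text
time_s: 63.15
tool_pos: [538.8, 6.1, 43.5]
orientation: [-0.0, 0.711, 0.703, -0.002]
ft_force: [-5.7, -4.6, 12.8]
grip_width: 17.1
finger_force: 32.8
```

Emit:
carry_out --deltas '[0, 0, 0.05, 0.0115, -0.001, 0, 0, 0, 0, 0.1, 0.023, -0.0008, 0, 0, 0, 0, 0.15, 0.0344, 0.0006, 0, 0, 0, 0, 0.2, 0.0456, 0.0032, 0, 0, 0, 0, 0.25, 0.0565, 0.0069, 0, 0, 0, 0, 0.3, 0.067, 0.0118, 0, 0, 0, 0, 0.35, 0.0768, 0.0177, 0, 0, 0, 0, 0.4, 0.086, 0.0247, 0, 0, 0, 0, 0.45, 0.0944, 0.0325, 0, 0, 0, 0, 0.5, 0.102, 0.0412, 0, 0]'

```text
time_s: 64.15
tool_pos: [641.8, 47.6, 43.0]
orientation: [0.0, 0.515, 0.857, -0.001]
ft_force: [-1.4, -3.7, 6.8]
grip_width: 17.0
finger_force: 32.6
```

Emit:
carry_out --deltas '[0, 0, 0.05, 0.0056, 0.0078, 0, 0, 0, 0, 0.1, 0.0104, 0.0161, 0, 0, 0, 0, 0.14, 0.0138, 0.023, 0, 0, 0, 0, 0.17, 0.016, 0.0283, 0, 0, 0, 0, 0.2, 0.0179, 0.0337, 0, 0, 0, 0, 0.22, 0.0191, 0.0374, 0, 0, 0, 0, 0.24, 0.0201, 0.0411, 0, 0, 0, 0, 0.25, 0.0209, 0.0449, 0, 0, 0, 0, 0.25, 0.0209, 0.0449, 0, 0]'

```text
time_s: 65.05
tool_pos: [662.6, 93.8, 42.9]
orientation: [0.0, 0.405, 0.914, 0.0]
ft_force: [-0.2, -1.3, 5.3]
grip_width: 16.9
finger_force: 32.6
```

Emit:
carry_out --deltas '[0, 0, 0, 0.0005, 0.003, 0, 0, 0, 0, 0, 0.001, 0.006, 0, 0, 0, 0, 0, 0.001, 0.008, 0, 0, 0, 0, 0, 0.001, 0.008, 0, 0]'

```text
time_s: 65.45
tool_pos: [662.9, 96.3, 42.8]
orientation: [0.001, 0.405, 0.914, -0.004]
ft_force: [-2.5, -17.2, 8.5]
grip_width: 17.0
finger_force: 33.3
```

Emit:
carry_out --deltas '[0, 0, 0, 0, -0.004, 0, 0, 0, 0, 0, 0, -0.004, 0, 1, 0, 0, 0, 0, -0.004, 0, 1, 0, 0, 0, 0, -0.004, 0, 1, 0, 0, 0, 0, -0.004, 0, 1, 0, 0, 0, 0, -0.004, 0.05, 1, 0, 0, 0, 0, -0.004, 0.1, 1, 0, 0, 0, 0, -0.05, 0.1, 0, 0, 0, 0, 0, -0.05, 0.1, 0, 0, 0, 0, 0, -0.05, 0.1, 0]'

```text
time_s: 66.45
tool_pos: [663.1, 51.0, 142.2]
orientation: [-0.0, 0.406, 0.914, 0.0]
ft_force: [-1.0, 0.1, -0.6]
grip_width: 44.2
finger_force: 0.0
```

Emit:
carry_out --deltas '[0, 0, 0, 0, 0, 0, 0, 0, 0, 0, 0, 0, 0, 0, 0, 0, 0, 0, 0, 0, 0, 0, 0, 0, 0, 0, -0.05, 0, 0, 0, 0, 0, 0, -0.09, 0, 0, 0, 0, 0, 0.01, -0.09, 0, 0, 0, 0, 0, 0.016, -0.09, 0, 0, 0, 0, 0, 0.02, -0.09, 0, 0, 0, 0, 0, 0.024, -0.09, 0, 0, 0, 0, 0, 0.027, -0.09, 0]'

```text
time_s: 67.45
tool_pos: [665.9, 75.7, 55.3]
orientation: [0.004, 0.404, 0.915, -0.002]
ft_force: [1.0, -17.1, 1.8]
grip_width: 0.1
finger_force: 8.5
```

Emit:
carry_out --deltas '[0, 0, 0, 0, 0.001, 0, 0, 0, 0, 0, 0, 0.001, 0, 0]'

```text
time_s: 67.65
tool_pos: [665.8, 75.5, 55.3]
orientation: [0.004, 0.405, 0.914, -0.002]
ft_force: [0.2, -13.4, 1.0]
grip_width: -0.0
finger_force: 6.6
```

Emit:
carry_out --deltas '[0, 0, 0, 0, -0.01, 0, 0, 0, 0, 0, 0, -0.025, 0, 0, 0, 0, 0, 0, -0.025, 0.05, 0, 0, 0, 0, 0, -0.025, 0.1, 0, 0, 0, 0, 0, -0.025, 0.15, 0, 0, 0, 0, 0, -0.025, 0.2, 0, 0, 0, 0, 0, -0.025, 0.2, 0]'

```text
time_s: 68.35
tool_pos: [668.7, 54.4, 264.5]
orientation: [0.008, 0.405, 0.914, 0.004]
ft_force: [-0.4, 0.3, 1.5]
grip_width: -0.1
finger_force: 0.0
```

Emit:
carry_out --deltas '[0, 0, 0, -0.1, -0.25, 0.05, 1, 0, 0, 0, -0.1, -0.25, 0.05, 1, 0, 0, 0, -0.1, -0.25, 0.05, 1, 0, 0, 0, -0.1, -0.25, 0.05, 1, 0, 0, 0, -0.1, -0.25, 0.05, 1, 0, 0, 0, -0.1, -0.25, 0.05, 1, 0, 0, 0, -0.1, -0.25, 0.05, 1, 0, 0, 0, -0.1, -0.25, 0.05, 1]'

```text
time_s: 69.15
tool_pos: [563.3, -196.0, 302.9]
orientation: [0.001, 0.406, 0.914, 0.0]
ft_force: [-0.4, 0.7, -0.6]
grip_width: 85.2
finger_force: 0.0
```

```bash
python3 - <<'E'
from h import *
for p in pots(): 
    if p[2][0]<900: print(*p,at_z('top',[p[0]],76)[0].round(1))
a=cv2.imread('pics/top1f.png').astype(np.float32)
b=np.mean([cap('top')[0][:,:,::-1].astype(np.float32) for _ in range(4)],0).astype(np.float32)
r=np.s_[140:160,242:262];g=lambda i:cv2.cvtColor(i,cv2.COLOR_BGR2GRAY)[r]
w=cv2.createHanningWindow((20,20),cv2.CV_32F)
print(cv2.phaseCorrelate(g(a)-g(a).mean(),g(b)-g(b).mean(),w),arm.get_state()['time_s'])
s=cap('side')[0][:,:,::-1]
cv2.imwrite('pics/b10.png',cv2.resize(s[130:350,150:390],None,fx=2.5,fy=2.5))
E
```

```text
[277.4 181. ] 109 [559.4   5.2] 75.4 [556.5   7.4  76. ]
[273.1 197. ] 103 [504.9  19. ] 75.7 [503.4  20.7  76. ]
[262.2 209. ] 106 [463.9  54.7] 75.6 [463.3  55.7  76. ]
[247.3 214.2] 115 [445.5 104.3] 75.0 [445.3 104.1  76. ]
((-0.33706033575247396, 0.10594154350708074), 0.8766762316226959) 69.4
```

View pics/b10.png

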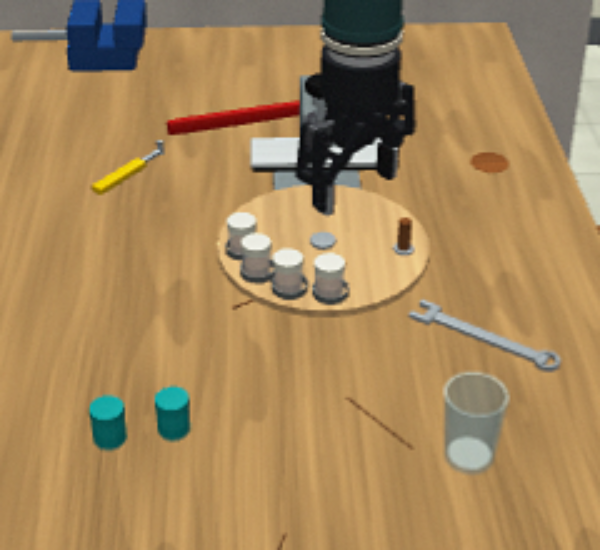

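The four pots are seated at about (242,235), (257,257), (288,273) and (330,277), the turntable is at the loading stop, the tools and jar are undisturbed and the robot is clear. I'm handing in.

```bash
python3 -c "
from cell import arm
print(arm.job_done())"
```

```text
the job is handed in; nothing more can be done
None
```

The job is handed in at about 69 s of the 184 s allowed, with no verdict returned: all four pots are fully down in their collars, the lids were pressed to the stop and held (I did this twice, to be sure of the press stop), the turntable is back at the loading stop, and the hammer, spanner, hoof pick and jam jar were not touched.

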